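# Seat the support screen and hold the filter funnel ready above it

## Task

On the vacuum filtration manifold one head stands open. Take the support screen out of the drying rack and seat it fully home in the open head, spigot down in the bore and smooth perforated face up, and let go of it. Then fetch the steel funnel that stands on the worktop, carry it upright over the bottles and the other heads without knocking anything, and finish still holding it, still and level, centred about 8 mm above the screen and never touching it, so that a colleague can slip a membrane in underneath with tweezers.

Things in the scene. Friction and masses are not known exactly. Their poses are not given: they have to be found in the camera images.
- head_open: the manifold's open head, any one of three in a row 120 mm apart: an upright fixed steel post, 36 mm wide near its top, with a bare flat seat face and a bore in its middle, 16 mm wide, 15 mm deep. Origin: centre of the seat face, 105 mm above the worktop; z up. A stopcock lever sticks out 28 mm from its axis, 34 to 45 mm below the seat.
- screen: steel disc 46 mm wide, 5 mm thick, 60 g. One face smooth, dotted with holes (at z = +5 mm); from the other a spigot sticks out (12 mm wide, tip bevelled to 8 mm at z = -10 mm). Origin: centre of the spigot face, z toward the smooth face. Starts on edge in the rack, z 20 deg above horizontal, centre 40 mm up. Seated, its origin is at the head's origin; it overhangs the post by 5 mm. Grip the rim.
- rack: fixed white plastic rack, 96 (its x) x 36 (its y) mm, pins to 52 mm high; origin under its middle on the worktop. Screen in the middle of three slots, overhanging the rack 5 mm at each y side; smooth face to the rack's -x and a little up, leaning back 20 deg to +x on two pins, a 5 mm lip in front: draw it out along the disc's plane (up and back), not straight up.
- funnel: the loose steel funnel: an upright open-ended tube 80 mm tall, 50 mm outer diameter, 3 mm wall, 180 g, with a wider skirt (54 mm, lowest 8 mm) at its foot and a small rolled rim (53 mm, top 2 mm) at its mouth. It stands upright on the worktop, skirt down. Origin: centre of its open foot, at the lower edge of the skirt; z up its axis.
- manifold: fixed steel tube 44 mm wide, 330 mm long along its y, on two feet, top 58 mm above the worktop, hose barb at the back (+x); heads at y = -120, 0, +120 mm. Origin: under its middle, on the worktop. Behind it stand bottles to 272 mm tall (from x = 0.62 m), right of them tall instruments (from x = 0.67 m); left an extraction hood hangs above the bottles (from x = 0.62 m).
- head_fitted: a head of the manifold with a closed funnel fitted (54 mm wide) and a black lid (57 mm); its top is 99 mm above its seat level, 204 mm above the worktop. Fixed. Origin at its seat level, 105 mm above the worktop.
- head_capped: a head of the manifold closed by a black rubber stopper 40 mm wide, 14 mm high. Fixed. Origin at its seat level, 105 mm above the worktop.
- reagent_a: small amber bottle with white cap, 46 mm wide, 112 mm tall, loose; leave alone. Origin: centre of its underside.
- reagent_b: small amber bottle with black cap, 46 mm wide, 98 mm tall, loose; leave alone. Origin: centre of its underside.
- dish: flat clear dish with white membranes, 63 mm wide, 14 mm high, loose; leave alone. Origin: centre of its underside.
- timer: digital timer, 62 x 62 x 19 mm, loose; leave alone. Origin: centre of its underside.
Not all that is in view belongs to the job. Leave any yellow look-alike of the screen alone.

How it is judged:
On the way:
1. the screen is seated in the open head, spigot down, smooth face up, and released (horizontal distance between screen and head_open below 0.0035 m and z of screen in the frame of head_open between -0.002 and 0.002 m and angle between screen's own z axis and vertical below 0.06 rad and contact force between the fingers and screen below 0.05 N), for 0.3 s.
At the end, for the whole second after the job is handed in: screen home in the open head (3.5 mm off axis, 2 mm in height, 0.06 rad), smooth face up, not gripped; funnel held still by the fingers alone, skirt down, its lower edge 4 to 13 mm above the screen, axes within 4 mm, level within 0.07 rad (all of step 1 and z of funnel in the frame of head_open between 0.009 and 0.018 m and horizontal distance between funnel and screen below 0.004 m and angle between funnel's own z axis and vertical below 0.07 rad and linear speed of funnel below 0.01 m/s and contact force between funnel and screen below 0.05 N and contact force between the fingers and funnel above 2 N); the arm keeps its last pose, push and grip.
It fails at once if the funnel touches the screen (contact force between funnel and screen above 0.5 N).
It fails at once if another head is knocked (more than 4 N) (contact force between any of head_fitted, head_capped and anything else above 4 N).
It fails at once if the funnel is tipped over while carried (angle between funnel's own z axis and vertical above 0.5 rad).
It fails at once if a bystander is knocked or shifted (distance of any of reagent_a, reagent_b, dish, timer from where it was at the start of the episode above 0.015 m).
It also fails if it takes over 64 s, if anything falls off the work surface, if the arm or the gripper's body presses on something with over 40 N, if the wrist force passes 120 N, or if a joint passes its speed limit or range.

## Robot

A 6-joint arm with a two-finger parallel gripper is mounted at the origin on the work surface; the furniture and walls round the work are solid. World frame = base frame: x ahead of the robot, y to its left, z up, the work surface at z = 0. Lengths are in m, angles in rad, forces in N, time in s.
With the tool pointing down it reaches from about 0.35 to 0.975 m from the base axis. Payload 4.9 kg.
Tool frame: the origin (TCP) lies at the very end of the fingers, on their centre line; the grasp point (between the pads) lies 19 mm behind it; z points along the fingers, y is the line along which they close (so a half turn about z gives the same grasp; the last joint's range is limited). The gripper opens to 85 mm and grips with 20 to 120 N. Pads are 22 mm wide; open, the fingers measure 114 mm over their backs; the gripper's body (76 mm by 85 mm) begins 54 mm behind the grasp point. The pads swing forward as they close: fully open they stand 13 mm farther back than shut.
Start: joints at [-1.23, 0.053, 1.613, -0, 1.476, -0.119], TCP at [0.277, -0.56, 0.231] pointing down, gripper open.
Joint ranges: [-3.01, 3.01], [-1.01, 2.22], [0.06, 2.58], [-1.02, 4.17], [0.09, 2.62], [-3.14, 3.14]. Speed limits (rad/s): [2.57, 2.57, 3.14, 3.14, 3.14, 3.14].

## Interface

Orientations are given as a unit quaternion [w, x, y, z].
In Python, from plant import * gives the robot as it stands.
- The arm moves only by the tool jog_arm, never from a script. Its argument "moves" is a list that holds one entry, the list of rows, each a list of 7 numbers: the finger opening in cm, from 0 to 8.54, then the shift along the tool's x, y, z in cm, then the turn, a rotation vector about the tool's x, y, z in rad. A call has 1 to 20 rows; each row shifts and turns the commanded pose from where the row before left it, along the tool's axes as they then stand; what a row does not reach is not made up. A row lasts 1/12 s, in which the tool goes at most 41.7 mm and 7.16 degrees, less where a joint would pass 70% of its speed; a pose out of reach is approached as far as the arm can. A call is refused whole if a number of a shift passes 4.17 or a number of a turn 0.125, either way. A call with a gripper value outside its range is refused whole. The fingers move at their own pace and stop on an object; the grip force is fixed at half the most. Time passes only in rows, so rows that do not move let the fingers close. It gives the time, the measured TCP pose, the force, the opening and the grip force at its end, in the units of the state.
- state(): the state, without advancing time (a new reading comes with each control period).
- grab_frame(name): name is "scene" or "top"; returns a dict with "color" (400x640x3 uint8, blue, green, red), "depth" (400x640 float32, m along the optical axis (not along the pixel's ray), 0 where there is no reading), "fx", "fy", "cx", "cy" (pixels), "k1" (the pictures are not rectified: a ray, as slopes to the right and down, at radius r is drawn at 1 + k1 r^2 times it, then the intrinsics apply), "R" (3x3) and "t" (3): a world point X has camera coordinates R X + t. Camera axes: x right, y down, z forward; pixel columns grow to the right and rows downward; lengths in m; the calibration is good to about 2 mm. A picture is of the moment at which its call begins.
- job_done(): hands the job in; it is judged then, once.
Trained networks look in a picture, given as the dict that the camera call returned (one of the last four; its "shot" number tells which), for a name from the list of things; names that differ only in an ending like _2 or _b are one class to them, and where a whole thing is asked for, a point or a joint stands for the part that bears it (a point fixed in the world has none). Each returns a list of dicts, best first, with "p" (0 to 1); they miss things now and then, are a little off and sometimes report something else, mostly with a low value. They report only what shows in the picture. A call takes as long as a camera call. They do not tell look-alikes from the thing itself.
- recognise(name, picture): "rect" ([centre column, centre row, width, height] in pixels, round what is visible of it).
- regions_of(name, picture): "pixels" (400x640 bool, what is visible of it) and "rect" ([centre column, centre row, width, height] in pixels, round what is visible of it).
The state is a dict: "time": time; "joint_pos": joint angles; "joint_vel": joint speeds; "joint_efforts": joint torques, N m; "tool_pos": TCP position; "tool_rot": TCP orientation; "contact_force": force on the tool from outside, world axes, zero at the start; "ft_torque": the same for the moment, N m; "gripper_width": opening from 0.0 (shut) to 1.0 (fully open); "grasp_force": force on a finger pad.
Only numpy, scipy, OpenCV 4.12 (cv2) and the standard library are available. Lean on these libraries where they do the work, as an engineer would, in place of code of your own. Each camera call takes 0.05 s, during which the arm holds its last target. There are 200 camera calls.

## Working session

There is one attempt and no reset: what is moved stays moved. The work goes in short steps, Python scripts to look and compute and a tool call to move; the robot and the scene stay as the last step left them, time stands still between calls to the robot, and variables do not carry over. Pictures are saved under pics/ and viewed, at most 10 in all, crops included, and the job is handed in when it is done.

Besides the shell and the picture viewer there is one more tool, called in YAML: its name, and indented under it one key for each argument. jog_arm: Moves the arm, as the interface text tells. Its arguments: {"type":"object","properties":{"moves":{"type":"array"}},"required":["moves"]}

```bash
mkdir -p pics; cat > h.py <<'E'
from plant import *
import numpy as np, cv2, pickle
def world(f,mask=None):
    d=f["depth"]; v,u=np.nonzero((d>0)&(mask if mask is not None else True))
    xy=np.stack([(u-f["cx"])/f["fx"],(v-f["cy"])/f["fy"]],1)
    s=xy.copy()
    for _ in range(10): s=xy/(1+f["k1"]*(s**2).sum(1,keepdims=True))
    z=d[v,u][:,None]; c=np.hstack([s*z,z])
    return (c-np.array(f["t"]))@np.array(f["R"]), u, v
def proj(f,X):
    c=np.array(f["R"])@np.array(X)+np.array(f["t"]); s=c[:2]/c[2]; s=s*(1+f["k1"]*(s@s))
    return np.array([f["cx"]+f["fx"]*s[0],f["cy"]+f["fy"]*s[1]])
E
python3 - <<'E'
from h import *
names="head_open screen rack funnel manifold head_fitted head_capped reagent_a dish timer".split()
for c in ("scene","top"):
    f=grab_frame(c); cv2.imwrite(f"pics/{c}0.png",f["color"]); pickle.dump(f,open(f"{c}0.pkl","wb"))
    print(c,f["fx"],f["k1"],np.round(-np.array(f["R"]).T@np.array(f["t"]),3))
    for n in names:
        for r in regions_of(n,f)[:3]:
            if r["p"]<.2: continue
            P,u,v=world(f,r["pixels"])
            print(n,round(r["p"],2),np.round(r["rect"]),np.round(np.median(P,0),3) if len(P) else None,np.round(P.max(0),3) if len(P) else None,np.round(P.min(0),3) if len(P) else None)
s=state();print(s)
E
```

```text
scene 426.73801583336655 -0.07675796202224544 [-0.373 -0.427  0.758]
head_open 0.59 [313. 180.  21.  21.] [0.513 0.068 0.09 ] [0.658 0.148 0.109] [ 0.493  0.05  -0.003]
screen 0.65 [433. 299.  14.  15.] [ 0.312 -0.349  0.015] [ 0.334 -0.328  0.018] [ 0.289 -0.37   0.011]
screen 0.58 [450. 257.  16.  15.] [ 0.423 -0.351  0.044] [ 0.506 -0.333  0.062] [ 0.399 -0.37  -0.003]
rack 0.72 [447. 269.  28.  34.] [ 0.407 -0.364  0.013] [ 0.469 -0.308  0.044] [ 0.378 -0.394 -0.002]
funnel 0.51 [269. 218.  17.  18.] [0.362 0.129 0.017] [0.399 0.156 0.022] [ 0.337  0.111 -0.001]
manifold 0.59 [356. 206. 110.  54.] [ 0.508 -0.065  0.045] [0.614 0.156 0.074] [ 0.484 -0.213 -0.002]
head_fitted 0.74 [397. 187.  35.  55.] [ 0.509 -0.174  0.145] [ 0.801 -0.107  0.206] [ 0.497 -0.197 -0.002]
head_fitted 0.22 [280. 169.  18.  39.] [0.529 0.208 0.063] [0.692 0.349 0.265] [ 0.242  0.018 -0.007]
head_capped 0.79 [352. 188.  18.  24.] [ 0.513 -0.051  0.095] [0.633 0.01  0.122] [ 0.493 -0.07  -0.002]
reagent_a 0.67 [279. 170.  18.  39.] [0.528 0.207 0.065] [0.658 0.321 0.114] [ 0.514  0.193 -0.001]
reagent_a 
[... 1888 characters left out ...]
nt_pos': array([-1.22998909e+00,  5.27208851e-02,  1.61289949e+00,  1.04324146e-05,
        1.47599415e+00, -1.18992387e-01]), 'joint_vel': array([-0.00078158, -0.00016557, -0.00081251,  0.00164982, -0.00049549,
        0.00063131]), 'joint_efforts': array([-1.15322840e-03, -3.93696964e+01, -3.70466530e+01, -2.72053685e-04,
        5.43802380e-04, -1.33984267e-05]), 'tool_pos': array([ 0.27735697, -0.56006892,  0.23129092]), 'tool_rot': array([-1.14390722e-05,  9.73689343e-01,  2.27879493e-01,  3.95097498e-06]), 'contact_force': array([-0.01358778,  0.09354782,  0.34725978]), 'ft_torque': array([ 0.0190557 , -0.01978155, -0.05649054]), 'grasp_force': 0.0, 'gripper_width': 0.9956925765794081}
```

```bash
python3 - <<'E'
import cv2
t=cv2.imread("pics/top0.png"); s=cv2.imread("pics/scene0.png")
cv2.imwrite("pics/t1.png",cv2.resize(t[130:280,170:480],None,fx=2.58,fy=2.58,interpolation=3))
cv2.imwrite("pics/s1.png",cv2.resize(s[120:330,200:480],None,fx=2.8,fy=2.8,interpolation=3))
E
```

```text
(no output)
```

View pics/t1.png

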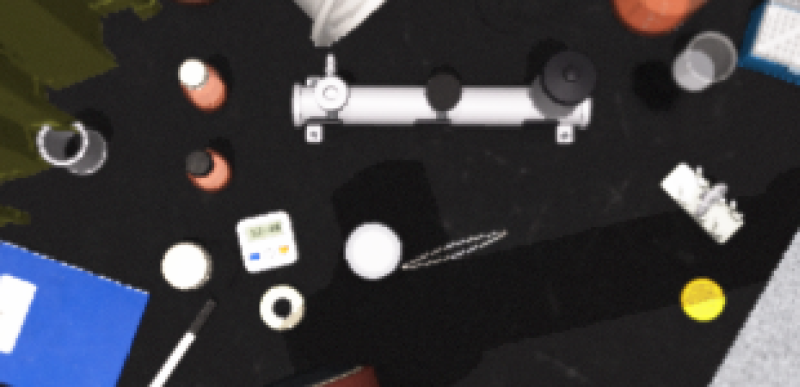

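View pics/s1.png

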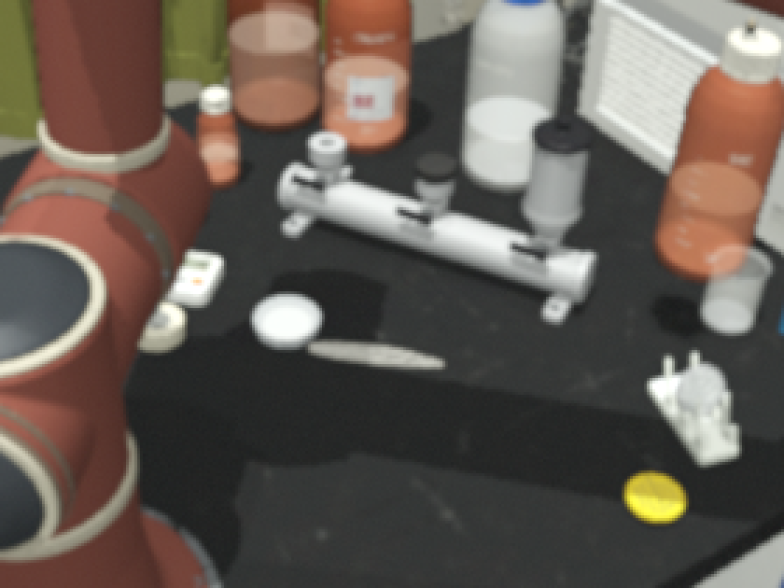

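```bash
python3 - <<'E'
from h import *
T=pickle.load(open("top0.pkl","rb"));S=pickle.load(open("scene0.pkl","rb"))
a=cv2.resize(T["color"][190:230,420:465],(396,352),interpolation=2)
b=cv2.resize(S["color"][240:290,425:475],(352,352),interpolation=2)
cv2.imwrite("pics/rack.png",np.hstack([a,b]))
for n,f in(("T",T),("S",S)):
    P,u,v=world(f)
    m=(np.hypot(P[:,0]-.423,P[:,1]+.35)<.07)
    Q=P[m]; col=f["color"][v[m],u[m]].mean(1)
    print(n,m.sum(),"hi",np.round(Q[Q[:,2]>.03].mean(0),4))
    q=Q[(Q[:,2]>.02)]
    if n=="S":
        mm=(Q[:,2]>.02)&(np.hypot(Q[:,0]-.422,Q[:,1]+.35)<.024); q=Q[mm]
    c=q.mean(0);w,V=np.linalg.eigh(np.cov((q-c).T)); print(c,w**.5,V[:,0])
    base=Q[(Q[:,2]>.004)&(Q[:,2]<.02)][:,:2].astype(np.float32)
    print("base rect",cv2.minAreaRect(base), len(base))
# white base in color/height top view: list of heights around funnel & olive
P,u,v=world(T)
for lab,x,y in(("funnel",.465,.354),):
    m=(np.hypot(P[:,0]-x,P[:,1]-y)<.09)&(P[:,2]>.1); print(lab,m.sum(),P[m].max(0) if m.any() else 0,P[m].min(0) if m.any() else 0)
m=(np.hypot(P[:,0]-.465,P[:,1]-.36)<.05)&(P[:,2]>.07)&(P[:,2]<.1); print("rim",m.sum(),cv2.minEnclosingCircle(P[m][:,:2].astype(np.float32)),P[m][:,2].mean())
m=(P[:,0]<.62)&(P[:,0]>.2)&(P[:,1]>.3)&(P[:,2]>.12);print("tall left",m.sum(),P[m].min(0),P[m].max(0)) if m.any() else 0
m=(P[:,0]<.75)&(P[:,0]>.2)&(P[:,1]>.2)&(P[:,2]>.12);print("tall left",m.sum(),P[m].min(0),P[m].max(0)) if m.any() else 0
E
```

```text
T 1736 hi [ 0.4239 -0.3486  0.0468]
[ 0.42202705 -0.3518236   0.03952084] [0.0117928  0.01296728 0.01922142] [ 0.10734582 -0.51664615  0.84944313]
base rect ((0.418646901845932, -0.34861457347869873), (0.1310681700706482, 0.13176853954792023), 6.654309272766113) 384
S 1833 hi [ 0.4221 -0.3505  0.0444]
[ 0.42025007 -0.3519531   0.0413385 ] [0.00509198 0.01188864 0.01225439] [ 0.6932375   0.63210659 -0.3462124 ]
base rect ((0.4203121066093445, -0.3512117862701416), (0.11009694635868073, 0.08390966057777405), 5.5767292976379395) 325
funnel 20506 [0.55498084 0.4360652  0.75679816] [0.38885088 0.32559074 0.10000593]
rim 214 ((0.4631519317626953, 0.3717615008354187), 0.03964792191982269) 0.08346930192068705
tall left 43343 [0.20002014 0.31471921 0.12012228] [0.61998667 0.5605005  0.76193241]
tall left 55788 [0.20002014 0.20000657 0.12012228] [0.74997099 0.5605005  0.76193241]
```

View pics/rack.png

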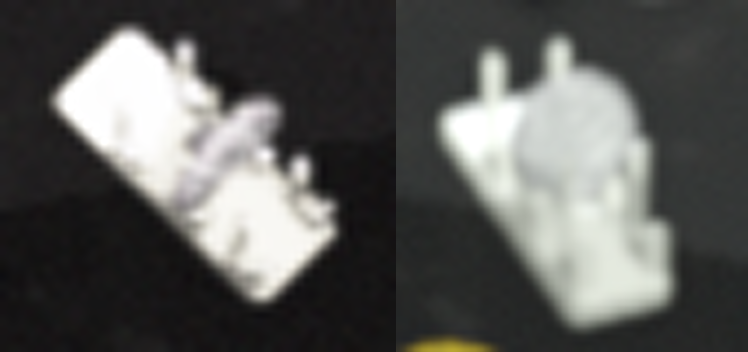

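```bash
python3 - <<'E'
from h import *
import plant; print([n for n in dir(plant) if not n.startswith('_')])
T=pickle.load(open("top0.pkl","rb"))
P,u,v=world(T)
H={}
for p in P: 
    if .2<p[0]<.8 and .15<p[1]<.6: H.setdefault((int(p[0]/.03),int(p[1]/.03)),[]).append(p[2])
for i in range(26,6,-1): print("x%.2f"%(i*.03+.015)," ".join("%3d/%3d"%(min(H[i,j])*1000,max(H[i,j])*1000) if (i,j) in H else "   .   " for j in range(19,4,-1)))
print("y "," ".join("%7.3f"%(j*.03+.015) for j in range(19,4,-1)))
# funnel rim
m=(P[:,2]>.06)&(P[:,2]<.1)&(np.hypot(P[:,0]-.463,P[:,1]-.365)<.045)
for a,b,c,d,e in zip(u[m][::6],v[m][::6],*P[m][::6].T.round(3)): print((a,b,c,d,e),end=" ")
a=T["color"][170:215,175:230]
cv2.imwrite("pics/fun.png",cv2.resize(a,None,fx=9,fy=9,interpolation=2))
E
```

```text
['IKError', 'grab_frame', 'job_done', 'recognise', 'regions_of', 'state']
x0.80    .       .       .       .       .       .       .       .       .       .       .       .     -2/  4  -3/437    .   
x0.77    .       .       .       .       .       .       .       .       .       .       .       .     -4/460  -4/457    .   
x0.73    .       .       .       .       .       .       .       .       .       .       .    254/522 203/515  -3/290    .   
x0.70    .       .       .       .       .       .       .       .       .       .    188/567 227/560 216/276  -6/230  -3/539
x0.67    .       .       .       .       .       .       .       .       .       .     -2/615 179/276 185/276  -3/509  -5/540
x0.65    .       .       .       .       .       .       .       .     -3/  1  -3/658  -6/660  -3/633  -6/207  -3/515  -5/536
x0.61    .       .       .       .       .       .       .       .     -4/701  -5/703  -3/667  -3/514  -5/  5  -6/  6  -5/524
x0.58    .       .       .       .       .       .       .       .     -5/746  -5/712  -4/  7  -5/  7  -4/  5  -4/  7  -6/  6
x0.56    .       .
[... 4950 characters left out ...]
(np.int64(185), np.int64(193), np.float64(0.443), np.float64(0.383), np.float64(0.083)) (np.int64(191), np.int64(193), np.float64(0.445), np.float64(0.369), np.float64(0.076)) (np.int64(197), np.int64(193), np.float64(0.444), np.float64(0.35), np.float64(0.084)) (np.int64(182), np.int64(194), np.float64(0.44), np.float64(0.389), np.float64(0.09)) (np.int64(188), np.int64(194), np.float64(0.443), np.float64(0.382), np.float64(0.063)) (np.int64(178), np.int64(195), np.float64(0.436), np.float64(0.399), np.float64(0.092)) (np.int64(184), np.int64(195), np.float64(0.439), np.float64(0.391), np.float64(0.069)) (np.int64(183), np.int64(196), np.float64(0.437), np.float64(0.394), np.float64(0.068))
```

View pics/fun.png

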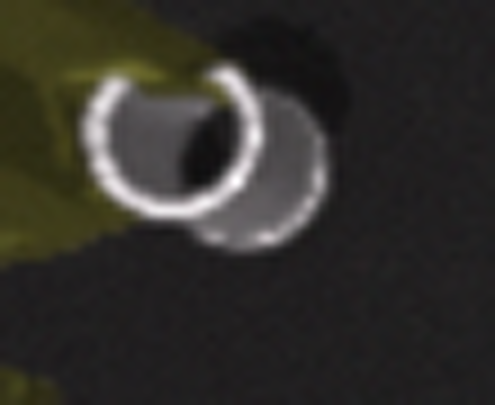

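```bash
cat >> h.py <<'E'
def ray(f,px,z):
    xy=(np.array(px,float)-[f["cx"],f["cy"]])/[f["fx"],f["fy"]]; s=xy.copy()
    for _ in range(10): s=xy/(1+f["k1"]*(s@s))
    R=np.array(f["R"]);t=np.array(f["t"]); o=-R.T@t; d=R.T@np.append(s,1); return o+d*(z-o[2])/d[2]
def circ(Q,r):
    from scipy.optimize import least_squares
    Q=np.asarray(Q)
    h=cv2.convexHull(Q.astype(np.float32))[:,0]
    return least_squares(lambda c:np.hypot(*(h-c).T)-r,Q.mean(0),loss="soft_l1",f_scale=.002).x,h.shape[0],cv2.minEnclosingCircle(Q.astype(np.float32))
E
python3 - <<'E'
from h import *
T=pickle.load(open("top0.pkl","rb"));S=pickle.load(open("scene0.pkl","rb"))
for n,f in(("T",T),("S",S)):
    P,u,v=world(f)
    m=(P[:,2]>.099)&(P[:,2]<.112)&(np.hypot(P[:,0]-.516,P[:,1]-.069)<.03)
    print(n,"head",m.sum(),P[m].mean(0).round(4),circ(P[m][:,:2],.018))
    m=(P[:,2]>.113)&(P[:,2]<.125)&(np.hypot(P[:,0]-.516,P[:,1]+.05)<.04)
    print("cap",P[m].mean(0).round(4),circ(P[m][:,:2],.02)[0])
    m=(P[:,2]>.197)&(P[:,2]<.215)&(np.hypot(P[:,0]-.516,P[:,1]+.17)<.06)
    print("fit",P[m].mean(0).round(4),circ(P[m][:,:2],.0285)[0])
    nn=np.array([-.693,-.632,.346]);nn/=np.linalg.norm(nn); ey=np.cross([0,0,1],nn);ey/=np.linalg.norm(ey);up=np.cross(nn,ey)
    c0=np.array([.4203,-.352,.0413]); q=P-c0
    m=(abs(q@nn)<.008)&(np.hypot(q@ey,q@up)<.035)&(P[:,2]>.012)
    print("disc",m.sum(),"offs",np.median((q@nn)[m]))
    A=np.stack([(q@ey)[m],(q@up)[m]],1); print(A.min(0),A.max(0),circ(A,.023)[::2])
print("dirs",nn,ey,up)
print("funnel mouth",ray(T,(194.1,185.6),.08),"foot",ray(T,(202.4,188.7),.004))
# full-res disc colour extents in scene via mask
for f in(S,T):
  for r in regions_of("screen",grab_frame("scene") if f is S else grab_frame("top"))[:2]:
    v,u=np.nonzero(r["pixels"]); print(r["p"],r["rect"],u.mean(),v.mean(),proj(f,c0))
  print()
P,u,v=world(S); m=(P[:,1]>.25)&(P[:,2]>.1)&(P[:,0]<.62)&(P[:,0]>.2);print(m.sum(),P[m].min(0),P[m].max(0))
cv2.imwrite("pics/full.png",S["color"])
E
```

```text
T head 109 [0.5224 0.0697 0.1054] (array([0.52240043, 0.06989111]), 19, ((0.5227288007736206, 0.06957406550645828), 0.017799410969018936))
cap [ 0.5241 -0.0501  0.1187] [ 0.52384422 -0.0502501 ]
fit [ 0.5257 -0.17    0.2028] [ 0.55019823 -0.16282114]
disc 102 offs 0.001814691572849217
[-0.02109732 -0.03295345] [0.02392673 0.02383846] (array([ 0.00156318, -0.0031472 ]), ((0.0015728193102404475, -0.00500153936445713), 0.0298036839812994))
S head 78 [0.5199 0.0687 0.1046] (array([0.52113147, 0.06857468]), 11, ((0.5222271680831909, 0.06924678385257721), 0.01975787617266178))
cap [ 0.5205 -0.0517  0.1184] [ 0.52446881 -0.04957324]
fit [ 0.525  -0.1699  0.2025] [ 0.54880074 -0.18062283]
disc 289 offs -0.00031541012877301077
[-0.02110395 -0.03385311] [0.02479755 0.02262556] (array([ 0.00123702, -0.00235724]), ((0.00024733488680794835, -0.0062531717121601105), 0.029209960252046585))
dirs [-0.69321181 -0.63219316  0.34610575] [ 0.67383947 -0.73887778  0.        ] [0.25572985 0.23321972 0.93819551]
funnel mouth [0.46520218 0.36018157 0.08      ] foot [0.46753644 0.36025219 0.004     ]
0.56 [434.8, 298.1, 18.5, 19.3] 433.1694915254237 296.95932203389833 [449.4414789  259.64196366]
0.53 [448.9, 259.3, 13.9, 13.6] 449.6380952380952 258.81904761904764 [449.4414789  259.64196366]

0.79 [442.4, 244.9, 14.5, 19.9] 442.0473933649289 245.3649289099526 [444.71477028 208.12444573]
0.56 [445.2, 209.2, 12.0, 12.4] 444.5529411764706 207.12941176470588 [444.71477028 208.12444573]

19624 [0.20417443 0.26606201 0.10008084] [0.61999801 0.56631614 0.57743047]
```

View pics/full.png

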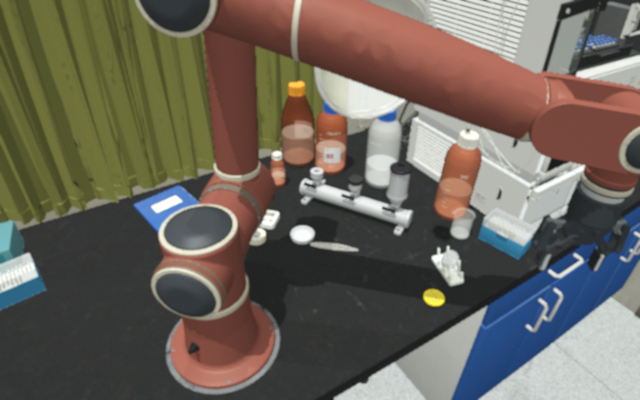

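```bash
python3 - <<'E'
from h import *
T=pickle.load(open("top0.pkl","rb"));S=pickle.load(open("scene0.pkl","rb"))
for n,f in(("S",S),("T",T)):
    P,u,v=world(f); hsv=cv2.cvtColor(f["color"],cv2.COLOR_BGR2HSV)[v,u]
    ol=(hsv[:,0]>22)&(hsv[:,0]<38)&(hsv[:,1]>90)&(P[:,2]>.03)
    # erode
    M=np.zeros((400,640),np.uint8);M[v[ol],u[ol]]=1;M=cv2.erode(M,np.ones((5,5)));ol&=M[v,u]>0
    for zl in np.arange(.05,.9,.1):
        k=ol&(abs(P[:,2]-zl)<.05)
        print(n,"z%.2f"%zl,[(round(x,2),round(float(np.percentile(P[k&(abs(P[:,0]-x)<.03),1],2)),3)) for x in np.arange(.1,.8,.1) if (k&(abs(P[:,0]-x)<.03)).sum()>15])
E
```

```text
S z0.05 [(np.float64(0.1), 0.569), (np.float64(0.2), 0.511), (np.float64(0.3), 0.479), (np.float64(0.4), 0.406), (np.float64(0.6), 0.267)]
S z0.15 [(np.float64(0.1), 0.564), (np.float64(0.2), 0.51), (np.float64(0.3), 0.479), (np.float64(0.4), 0.404), (np.float64(0.6), 0.267)]
S z0.25 [(np.float64(0.1), 0.562), (np.float64(0.2), 0.508), (np.float64(0.3), 0.477), (np.float64(0.4), 0.403), (np.float64(0.6), 0.267), (np.float64(0.7), 0.21)]
S z0.35 [(np.float64(0.1), 0.56), (np.float64(0.2), 0.505), (np.float64(0.3), 0.476), (np.float64(0.4), 0.403), (np.float64(0.5), 0.398), (np.float64(0.6), 0.268), (np.float64(0.7), 0.216)]
S z0.45 [(np.float64(0.1), 0.558), (np.float64(0.2), 0.502), (np.float64(0.3), 0.474), (np.float64(0.4), 0.405), (np.float64(0.5), 0.399)]
S z0.55 [(np.float64(0.1), 0.559), (np.float64(0.2), 0.501), (np.float64(0.3), 0.471)]
S z0.65 []
S z0.75 []
S z0.85 []
T z0.05 [(np.float64(0.1), 0.568), (np.float64(0.2), 0.503), (np.float64(0.3), 0.478), (np.float64(0.4), 0.422), (np.float64(0.5), 0.387), (np.float64(0.6), 0.272)]
T z0.15 [(np.float64(0.1), 0.563), (np.float6
[... 313 characters left out ...]
z0.35 [(np.float64(0.1), 0.559), (np.float64(0.2), 0.503), (np.float64(0.3), 0.474), (np.float64(0.4), 0.402), (np.float64(0.5), 0.345), (np.float64(0.6), 0.267), (np.float64(0.7), 0.228)]
T z0.45 [(np.float64(0.1), 0.556), (np.float64(0.2), 0.5), (np.float64(0.3), 0.473), (np.float64(0.4), 0.405), (np.float64(0.5), 0.342), (np.float64(0.6), 0.271), (np.float64(0.7), 0.219)]
T z0.55 [(np.float64(0.2), 0.497), (np.float64(0.3), 0.468), (np.float64(0.4), 0.406), (np.float64(0.5), 0.344), (np.float64(0.6), 0.273), (np.float64(0.7), 0.225)]
T z0.65 [(np.float64(0.4), 0.406), (np.float64(0.5), 0.347), (np.float64(0.6), 0.276)]
T z0.75 [(np.float64(0.5), 0.348), (np.float64(0.6), 0.33)]
T z0.85 []
```

```bash
python3 - <<'E'
from h import *
T=pickle.load(open("top0.pkl","rb"));S=pickle.load(open("scene0.pkl","rb"))
for n,f in(("S",S),("T",T)):
    P,u,v=world(f); hsv=cv2.cvtColor(f["color"],cv2.COLOR_BGR2HSV)[v,u]
    ol=(hsv[:,0]>22)&(hsv[:,0]<38)&(hsv[:,1]>90)&(P[:,2]>.03)
    M=np.zeros((400,640),np.uint8);M[v[ol],u[ol]]=1;M=cv2.erode(M,np.ones((5,5)));ol&=M[v,u]>0
    for zl in (.15,.3,.45,.6):
        k=ol&(abs(P[:,2]-zl)<.075)
        print(n,zl,[(round(x,2),*[round(float(q),3) for q in np.percentile(P[k&(abs(P[:,0]-x)<.008),1],(3,50))],(k&(abs(P[:,0]-x)<.008)).sum()) for x in np.arange(.38,.6,.016) if (k&(abs(P[:,0]-x)<.008)).sum()>8])
E
```

```text
S 0.15 [(np.float64(0.38), 0.404, 0.432, np.int64(650)), (np.float64(0.4), 0.404, 0.406, np.int64(71)), (np.float64(0.43), 0.405, 0.424, np.int64(443)), (np.float64(0.44), 0.388, 0.398, np.int64(346))]
S 0.3 [(np.float64(0.38), 0.405, 0.437, np.int64(787)), (np.float64(0.4), 0.403, 0.407, np.int64(173)), (np.float64(0.43), 0.409, 0.427, np.int64(421)), (np.float64(0.44), 0.39, 0.402, np.int64(410)), (np.float64(0.46), 0.394, 0.398, np.int64(134)), (np.float64(0.48), 0.398, 0.401, np.int64(28))]
S 0.45 [(np.float64(0.38), 0.408, 0.438, np.int64(464)), (np.float64(0.4), 0.405, 0.436, np.int64(270)), (np.float64(0.43), 0.414, 0.429, np.int64(169)), (np.float64(0.44), 0.396, 0.406, np.int64(242)), (np.float64(0.46), 0.394, 0.398, np.int64(108)), (np.float64(0.48), 0.396, 0.401, np.int64(64)), (np.float64(0.49), 0.405, 0.407, np.int64(18))]
S 0.6 []
T 0.15 [(np.float64(0.38), 0.403, 0.442, np.int64(233)), (np.float64(0.4), 0.404, 0.406, np.int64(22)), (np.float64(0.41), 0.438, 0.451, np.int64(101)), (np.float64(0.43), 0.405, 0.427, np.int64(199)), (np.float64(0.44), 0.382, 0.391, np.int64
[... 1763 characters left out ...]
4(353))]
T 0.6 [(np.float64(0.38), 0.41, 0.456, np.int64(602)), (np.float64(0.4), 0.406, 0.409, np.int64(901)), (np.float64(0.41), 0.409, 0.422, np.int64(342)), (np.float64(0.43), 0.423, 0.433, np.int64(750)), (np.float64(0.44), 0.397, 0.404, np.int64(1175)), (np.float64(0.46), 0.394, 0.396, np.int64(775)), (np.float64(0.48), 0.397, 0.4, np.int64(608)), (np.float64(0.49), 0.345, 0.383, np.int64(2085)), (np.float64(0.51), 0.346, 0.348, np.int64(57)), (np.float64(0.52), 0.369, 0.373, np.int64(576)), (np.float64(0.54), 0.355, 0.366, np.int64(1192)), (np.float64(0.56), 0.333, 0.346, np.int64(1179)), (np.float64(0.57), 0.332, 0.336, np.int64(575)), (np.float64(0.59), 0.331, 0.334, np.int64(765))]
```

```bash
cat >> h.py <<'E'
from scipy.spatial.transform import Rotation as Ro
def pose():
    s=state(); q=np.array(s["tool_rot"]); return np.array(s["tool_pos"]),Ro.from_quat(q[[1,2,3,0]])
def rows(p0,R0,p1,R1,N=None,maxd=.03,maxr=.09):
    rel=R0.inv()*R1; rv=rel.as_rotvec(); d=R0.inv().apply(p1-p0)
    if N is None: N=max(1,int(np.ceil(max(np.linalg.norm(d)/maxd,np.linalg.norm(rv)/maxr))))
    r=Ro.from_rotvec(np.round(rv/N,3)); A=sum((r**k).as_matrix() for k in range(N))
    sh=np.round(np.linalg.solve(A,d)*100,2)
    # end pose with rounding
    p,R=p0,R0; path=[]
    for _ in range(N): p=p+R.apply(sh/100); R=R*r; path.append(p)
    print("N",N,"row",list(sh)+list(np.round(rv/N,3)),"mid",path[N//2].round(3),"end",p.round(4),"err mm",((p1-p)*1e3).round(1),"rot",((R.inv()*R1).as_rotvec()).round(3))
    return p,R
def frame(z,y):
    z=z/np.linalg.norm(z); y=y-z*(y@z); y/=np.linalg.norm(y); return Ro.from_matrix(np.stack([np.cross(y,z),y,z],1))
n=np.array([-.6932,-.6322,.3461]); ey=np.array([.67384,-.73888,0]); up=np.array([.25573,.23322,.9382])
mid=np.array([.4230,-.3517,.0408])
def pickpose(al,back=0,s=1):
    a=np.radians(al); tz=-np.cos(a)*up-np.sin(a)*n; return mid+tz*(.023-back),frame(tz,s*ey)
E
python3 - <<'E'
from h import *
p,R=pose(); print(R.as_matrix().round(3))
for s in(1,-1):
    for al in (55,):
        t,Rt=pickpose(al,.12,s); print(s,al,t.round(3),Rt.as_matrix().round(2).tolist()); q=rows(p,R,t,Rt)
        t2,R2=pickpose(al,0,s); rows(*q,t2,R2)
E
```

```text
[[ 0.896  0.444 -0.   ]
 [ 0.444 -0.896  0.   ]
 [-0.    -0.    -1.   ]]
1 55 [ 0.382 -0.389  0.12 ] [[0.61, 0.67, 0.42], [0.55, -0.74, 0.38], [0.57, -0.0, -0.82]]
N 8 row [np.float64(1.86), np.float64(-1.03), np.float64(1.98), np.float64(0.011), np.float64(0.075), np.float64(-0.034)] mid [ 0.342 -0.461  0.149] end [ 0.3821 -0.3889  0.1203] err mm [ 0.1 -0.1  0.2] rot [-0.004  0.002 -0.   ]
N 4 row [np.float64(0.01), np.float64(0.01), np.float64(3.0), np.float64(-0.001), np.float64(0.001), np.float64(-0.0)] mid [ 0.42  -0.354  0.046] end [ 0.4329 -0.3427  0.0218] err mm [-0.2 -0.2  0.1] rot [ 0.    -0.002 -0.   ]
-1 55 [ 0.382 -0.389  0.12 ] [[-0.61, -0.67, 0.42], [-0.55, 0.74, 0.38], [-0.57, 0.0, -0.82]]
N 32 row [np.float64(-0.19), np.float64(-0.68), np.float64(0.56), np.float64(0.027), np.float64(-0.004), np.float64(0.086)] mid [ 0.271 -0.435  0.162] end [ 0.3826 -0.3879  0.1197] err mm [-0.5 -1.   0.8] rot [ 0.     0.003 -0.013]
N 4 row [np.float64(0.01), np.float64(-0.01), np.float64(2.97), np.float64(0.0), np.float64(0.001), np.float64(-0.003)] mid [ 0.42  -0.354  0.046] end [ 0.4328 -0.3427  0.0219] err mm [-0.1 -0.2 -0. ] rot [ 0.    -0.001 -0.001]
```

Candidates for the screen: the grey disc in the rack (scene 450,258; top 444,208) and the yellow disc on the worktop (scene 433,298; top 443,245), which is a look-alike. I'm choosing the grey one, and the close crop confirmed it. It shows the grey disc leaning in the rack with its smooth face toward the robot. Funnel candidates: the steel tube at top (196,187) and the clear beaker at right (top about 446,155). I'm choosing the steel tube.

jog_arm:
  moves:
    - [[8.54,1.86,-1.03,1.98,0.011,0.075,-0.034],[8.54,1.86,-1.03,1.98,0.011,0.075,-0.034],[8.54,1.86,-1.03,1.98,0.011,0.075,-0.034],[8.54,1.86,-1.03,1.98,0.011,0.075,-0.034],[8.54,1.86,-1.03,1.98,0.011,0.075,-0.034],[8.54,1.86,-1.03,1.98,0.011,0.075,-0.034],[8.54,1.86,-1.03,1.98,0.011,0.075,-0.034],[8.54,1.86,-1.03,1.98,0.011,0.075,-0.034],[8.54,0,0,0,0,0,0],[8.54,0,0,0,0,0,0]]

```text
time: 2.13
tool_pos: [0.3816, -0.388, 0.1191]
tool_rot: [-0.11, 0.89, 0.345, 0.276]
contact_force: [-0.6, 0.2, 0.3]
gripper_width: 1.0
grasp_force: 0.0
```

```bash
python3 - <<'E'
from h import *
p,R=pose(); t,Rt=pickpose(55); rows(p,R,t,Rt,N=6); s=state(); print(p,s["time"],s["joint_pos"].round(2),s["contact_force"])
E
```

```text
N 6 row [np.float64(0.01), np.float64(0.02), np.float64(1.98), np.float64(-0.001), np.float64(0.0), np.float64(-0.0)] mid [ 0.415 -0.358  0.054] end [ 0.4324 -0.3428  0.0216] err mm [ 0.3 -0.   0.3] rot [ 0.     0.002 -0.002]
[ 0.38164568 -0.3880047   0.11907169] 2.1333 [-1.21  0.06  1.89  0.56  1.47 -0.52] [-0.59684024  0.20704953  0.26094873]
```

jog_arm:
  moves:
    - [[8.54,0.01,0.02,1.98,0,0,0],[8.54,0.01,0.02,1.98,0,0,0],[8.54,0.01,0.02,1.98,0,0,0],[8.54,0.01,0.02,1.98,0,0,0],[8.54,0.01,0.02,1.98,0,0,0],[8.54,0.01,0.02,1.98,0,0,0],[8.54,0,0,0,0,0,0],[6.0,0,0,0,0,0,0],[5.4,0,0,0,0,0,0],[5.0,0,0,0,0,0,0],[5.0,0,0,0,0,0,0],[5.0,0,0,0,0,0,0]]

```text
time: 3.13
tool_pos: [0.4329, -0.3448, 0.0239]
tool_rot: [-0.108, 0.89, 0.345, 0.277]
contact_force: [0.3, 0.5, 0.3]
gripper_width: 0.587
grasp_force: 0.0
```

```bash
python3 - <<'E'
from h import *
p,R=pose(); s=state(); print(p,s["time"],s["contact_force"],s["gripper_width"]*85.4)
t,Rt=pickpose(55); print((R.inv().apply(t-p)*1e3).round(1))
S=grab_frame("scene");T=grab_frame("top"); pickle.dump(S,open("scene1.pkl","wb"))
a=cv2.resize(T["color"][185:235,415:475],(400,334),interpolation=2)
b=cv2.resize(S["color"][230:290,415:485],(390,334),interpolation=2)
cv2.imwrite("pics/g1.png",np.hstack([a,b]))
E
```

```text
[ 0.4329252  -0.34477277  0.02392948] 3.1333 [0.25004526 0.46919601 0.34729614] 50.128739093408676
[-0.2 -1.6  2.3]
```

View pics/g1.png

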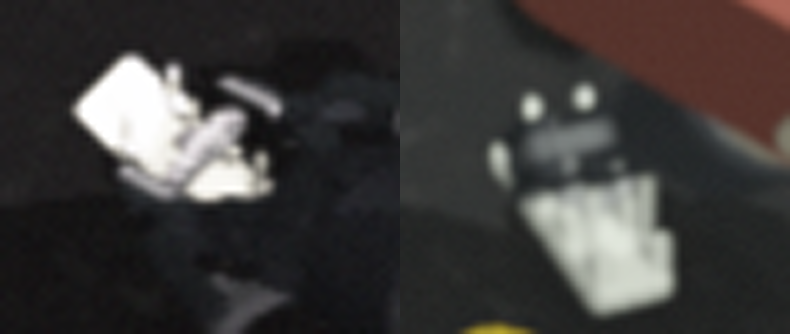

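The picture shows the two fingers either side of the grey disc: left finger at crop (145,180), right at (250,95), disc centre about (203,145). It is well centred, so I'm closing.

jog_arm:
  moves:
    - [[5.0,0,-0.1,0.2,0,0,0],[4.4,0,0,0,0,0,0],[4.2,0,0,0,0,0,0],[4.0,0,0,0,0,0,0],[4.0,0,0,0,0,0,0],[4.0,0,0,0,0,0,0]]

```text
time: 3.73
tool_pos: [0.4333, -0.3432, 0.0219]
tool_rot: [-0.108, 0.89, 0.345, 0.277]
contact_force: [-0.9, -4.3, 3.4]
gripper_width: 0.501
grasp_force: 60.2
```

```bash
python3 - <<'E'
from h import *
p,R=pose(); s=state(); print(p,s["time"],s["contact_force"],s["gripper_width"]*85.4,s["grasp_force"])
print("up in tool",R.inv().apply(up).round(3),"n in tool",R.inv().apply(n).round(3)); rows(p,R,p+up*.09,R,N=6)
E
```

```text
[ 0.43330331 -0.34323536  0.02188583] 3.7333 [-0.9112658  -4.33082376  3.39453038] 42.81462347094757 60.15376389026642
up in tool [ 0.818 -0.    -0.576] n in tool [-0.576 -0.001 -0.818]
N 6 row [np.float64(1.23), np.float64(-0.0), np.float64(-0.86), np.float64(0.0), np.float64(0.0), np.float64(0.0)] mid [ 0.449 -0.329  0.078] end [ 0.4566 -0.3221  0.1063] err mm [-0.3 -0.2  0.1] rot [0. 0. 0.]
```

jog_arm:
  moves:
    - [[4.0,0.41,0,-0.29,0,0,0],[4.0,0.82,0,-0.57,0,0,0],[4.0,1.23,0,-0.86,0,0,0],[4.0,1.23,0,-0.86,0,0,0],[4.0,1.23,0,-0.86,0,0,0],[4.0,1.23,0,-0.86,0,0,0],[4.0,1.23,0,-0.86,0,0,0],[4.0,0,0,0,0,0,0],[4.0,0,0,0,0,0,0]]

```text
time: 4.48
tool_pos: [0.4569, -0.3212, 0.1068]
tool_rot: [-0.108, 0.89, 0.346, 0.277]
contact_force: [-0.4, 0.1, -0.7]
gripper_width: 0.509
grasp_force: 60.8
```

```bash
python3 - <<'E'
from h import *
p,R=pose(); s=state(); print(p,s["time"],s["contact_force"],s["gripper_width"]*85.4,s["grasp_force"])
S=grab_frame("scene");T=grab_frame("top")
out=[]
for f,w in((S,390),(T,400)):
    c=proj(f,p-R.as_matrix()[:,2]*.023).astype(int); print(c)
    for r in regions_of("screen",f)[:3]: print(round(r["p"],2),np.round(r["rect"]))
    out.append(cv2.resize(f["color"][c[1]-25:c[1]+25,c[0]-30:c[0]+30],(396,330),interpolation=2))
cv2.imwrite("pics/g2.png",np.hstack(out))
E
```

```text
[ 0.45688132 -0.32119594  0.10679816] 4.4833 [-0.36515151  0.08701935 -0.71849642] 43.49134766956008 60.78669190406799
[450 223]
0.63 [434. 297.  21.  19.]
0.62 [451. 230.  14.   8.]
[446 194]
0.7 [444. 244.  11.  17.]
0.41 [445. 195.   6.  13.]
```

View pics/g2.png

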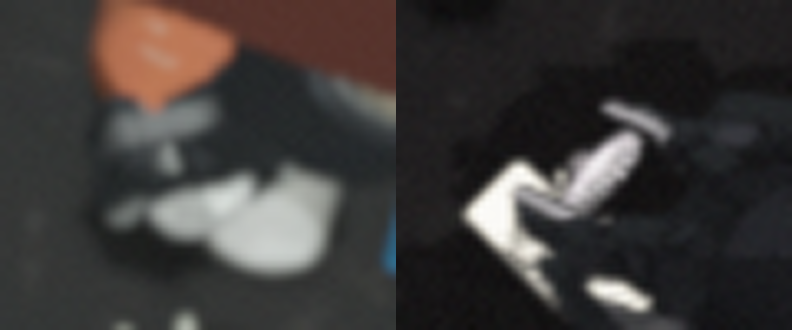

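```bash
cat >> h.py <<'E'
def disc(p,R,frames=("scene","top"),c0=None,nn=None):
    "fit smooth face plane near the expected place; returns per camera normal, centre"
    for name in frames:
        f=grab_frame(name); P,u,v=world(f); q=P-c0; hsv=cv2.cvtColor(f["color"],cv2.COLOR_BGR2HSV)[v,u]
        a=np.cross([0,0,1.],nn) if abs(nn[2])<.9 else np.array([0,1.,0]); a/=np.linalg.norm(a); b=np.cross(nn,a)
        m=(abs(q@nn)<.012)&(np.hypot(q@a,q@b)<.021)
        for _ in range(4):
            Q=P[m]; c=np.median(Q,0); w,V=np.linalg.eigh(np.cov((Q-c).T)); k=V[:,0]*np.sign(V[:,0]@nn)
            m=(abs((P-c)@k)<.004)&(np.hypot(q@a,q@b)<.034)
        d=P-c0; A=np.stack([(d@a)[m],(d@b)[m]],1)
        print(name,m.sum(),"n",k.round(3),"ang to exp %.1f deg"%np.degrees(np.arccos(min(1,k@nn))),"plane off mm %.1f"%(1e3*np.median((d@nn)[m])),"a,b pct",(1e3*np.percentile(A,(2,50,98),axis=0)).round(1).tolist())
    return a,b
E
python3 - <<'E'
from h import *
p,R=pose(); 
# expected face centre if nothing slipped: face centre at pick moved by tool motion
face=mid+.0025*n; pk=np.array([.4333,-.3432,.0219]); c=face+(p-pk)
print(c,disc(p,R,c0=c,nn=n/np.linalg.norm(n)))
E
```

```text
scene 96 n [-0.682 -0.672  0.288] ang to exp 4.1 deg plane off mm -0.5 a,b pct [[-28.8, -23.0], [-1.3, -12.7], [22.4, 9.4]]
top 84 n [-0.704 -0.617  0.351] ang to exp 1.1 deg plane off mm 2.0 a,b pct [[-28.0, -23.6], [1.4, 10.2], [27.8, 21.6]]
[ 0.44376791 -0.33063093  0.12428007] (array([ 0.67384972, -0.73886843,  0.        ]), array([0.25572386, 0.23322075, 0.93819688]))
```

```bash
cat >> h.py <<'E'
pk=np.array([.4333,-.3432,.0219]); mt=None
HEAD=np.array([.5222,.0695,.105])
def midtool():
    tz=-np.cos(np.radians(55))*up-np.sin(np.radians(55))*n
    m=frame(tz,ey).inv().apply(mid-pk); m[1]=0; return m
def place(gyaw,midpos):
    a=np.radians(gyaw); g=np.array([np.cos(a),np.sin(a),0]); U=np.array([0,0,1.])
    z=-.8185*U+.5745*g; x=-.5745*U-.8185*g; R=frame(z,np.cross(z,x)); return midpos-R.apply(midtool()),R
E
python3 - <<'E'
from h import *
p,R=pose(); print(midtool(),state()["joint_pos"].round(2))
t,Rt=place(-138,np.array([.43,-.33,.24])); q=rows(p,R,t,Rt,maxr=.085)
for g in(0,-40):
    print(g); t,Rt=place(g,np.array([.45,.03,.2])); q2=rows(*q,t,Rt,maxr=.1)
    t,Rt=place(g,HEAD+[0,0,.0025+.03]); rows(*q2,t,Rt)
E
```

```text
[-0.00018601  0.         -0.02313178] [-1.04  0.05  1.93  0.61  1.35 -0.4 ]
N 15 row [np.float64(-0.24), np.float64(-0.08), np.float64(-0.83), np.float64(-0.0), np.float64(-0.081), np.float64(0.001)] mid [ 0.423 -0.342  0.161] end [ 0.4201 -0.3381  0.2204] err mm [ 0.1 -0.7  0.6] rot [-0.007 -0.002 -0.002]
0
N 25 row [np.float64(1.52), np.float64(0.79), np.float64(-0.86), np.float64(-0.055), np.float64(-0.0), np.float64(-0.079)] mid [ 0.568 -0.159  0.199] end [0.4625 0.03   0.1803] err mm [0.7 0.  0.6] rot [-0.003 -0.009 -0.008]
N 4 row [np.float64(-0.61), np.float64(0.99), np.float64(2.31), np.float64(-0.001), np.float64(-0.002), np.float64(-0.002)] mid [0.517 0.059 0.134] end [0.5353 0.0693 0.1184] err mm [-0.   0.2  0.1] rot [ 0.001 -0.001  0.   ]
-40
N 18 row [np.float64(1.99), np.float64(0.18), np.float64(-1.12), np.float64(-0.055), np.float64(-0.0), np.float64(-0.078)] mid [ 0.524 -0.145  0.198] end [0.4604 0.0216 0.1809] err mm [-0.3 -0.1  0. ] rot [ 0.005 -0.002 -0.001]
N 4 row [np.float64(0.29), np.float64(1.91), np.float64(1.71), np.float64(0.001), np.float64(-0.001), np.float64(-0.0)] mid [0.514 0.051 0.134] end [0.5324 0.0612 0.1185] err mm [-0.1 -0.1 -0.1] rot [ 0.001  0.002 -0.001]
```

jog_arm:
  moves:
    - [[4.0,-0.24,-0.08,-0.83,0,-0.081,0.001],[4.0,-0.24,-0.08,-0.83,0,-0.081,0.001],[4.0,-0.24,-0.08,-0.83,0,-0.081,0.001],[4.0,-0.24,-0.08,-0.83,0,-0.081,0.001],[4.0,-0.24,-0.08,-0.83,0,-0.081,0.001],[4.0,-0.24,-0.08,-0.83,0,-0.081,0.001],[4.0,-0.24,-0.08,-0.83,0,-0.081,0.001],[4.0,-0.24,-0.08,-0.83,0,-0.081,0.001],[4.0,-0.24,-0.08,-0.83,0,-0.081,0.001],[4.0,-0.24,-0.08,-0.83,0,-0.081,0.001],[4.0,-0.24,-0.08,-0.83,0,-0.081,0.001],[4.0,-0.24,-0.08,-0.83,0,-0.081,0.001],[4.0,-0.24,-0.08,-0.83,0,-0.081,0.001],[4.0,-0.24,-0.08,-0.83,0,-0.081,0.001],[4.0,-0.24,-0.08,-0.83,0,-0.081,0.001],[4.0,0,0,0,0,0,0],[4.0,0,0,0,0,0,0]]

```text
time: 6.2
tool_pos: [0.4208, -0.3376, 0.2202]
tool_rot: [0.105, 0.891, 0.341, -0.281]
contact_force: [-0.6, -0.6, -2.1]
gripper_width: 0.505
grasp_force: 60.8
```

```bash
python3 - <<'E'
from h import *
p,R=pose(); s=state(); print(p.round(4),s["time"],s["contact_force"].round(1),s["gripper_width"]*85.4,s["joint_pos"].round(2))
m=p+R.apply(midtool()); print("mid",m, "n",R.apply([-.5745,0,-.8185]).round(3))
disc(p,R,("top","scene"),m+[0,0,.0025],np.array([0,0,1.]))
for g in(-40,):
    t,Rt=place(g,np.array([.42,-.33,.24])); q=rows(p,R,t,Rt,maxr=.09)
    t,Rt=place(g,np.array([.43,.02,.2])); q=rows(*q,t,Rt)
E
```

```text
[ 0.4208 -0.3376  0.2202] 6.2 [-0.6 -0.6 -2.1] 43.11695111144256 [-0.53  0.01  1.76 -0.57  1.58  0.36]
mid [ 0.43060911 -0.3290065   0.23927584] n [ 0.001 -0.006  1.   ]
top 222 n [ 0.019 -0.067  0.998] ang to exp 4.0 deg plane off mm -0.3 a,b pct [[-27.7, -18.3], [-7.5, 4.5], [12.2, 27.2]]
scene 253 n [-0.014 -0.054  0.998] ang to exp 3.2 deg plane off mm -0.2 a,b pct [[-27.9, -20.7], [-3.6, 4.2], [17.8, 28.8]]
N 20 row [np.float64(-0.0), np.float64(0.05), np.float64(-0.0), np.float64(-0.049), np.float64(-0.0), np.float64(-0.07)] mid [ 0.426 -0.34   0.22 ] end [ 0.4296 -0.3379  0.2202] err mm [ 0.4 -0.5  0.8] rot [-0.001 -0.006 -0.006]
N 12 row [np.float64(1.67), np.float64(2.28), np.float64(-0.76), np.float64(-0.0), np.float64(-0.0), np.float64(-0.001)] mid [ 0.436 -0.134  0.197] end [0.44   0.0109 0.1808] err mm [0.1 0.7 0.2] rot [-0.001 -0.006  0.006]
```

jog_arm:
  moves:
    - [[4.0,0,0.05,0,-0.049,0,-0.07],[4.0,0,0.05,0,-0.049,0,-0.07],[4.0,0,0.05,0,-0.049,0,-0.07],[4.0,0,0.05,0,-0.049,0,-0.07],[4.0,0,0.05,0,-0.049,0,-0.07],[4.0,0,0.05,0,-0.049,0,-0.07],[4.0,0,0.05,0,-0.049,0,-0.07],[4.0,0,0.05,0,-0.049,0,-0.07],[4.0,0,0.05,0,-0.049,0,-0.07],[4.0,0,0.05,0,-0.049,0,-0.07],[4.0,0,0.05,0,-0.049,0,-0.07],[4.0,0,0.05,0,-0.049,0,-0.07],[4.0,0,0.05,0,-0.049,0,-0.07],[4.0,0,0.05,0,-0.049,0,-0.07],[4.0,0,0.05,0,-0.049,0,-0.07],[4.0,0,0.05,0,-0.049,0,-0.07],[4.0,0,0.05,0,-0.049,0,-0.07],[4.0,0,0.05,0,-0.049,0,-0.07],[4.0,0,0.05,0,-0.049,0,-0.07],[4.0,0,0.05,0,-0.049,0,-0.07]]

```text
time: 7.97
tool_pos: [0.4283, -0.339, 0.2214]
tool_rot: [0.282, 0.329, 0.896, -0.103]
contact_force: [0.3, 0.9, -0.3]
gripper_width: 0.507
grasp_force: 60.9
```

```bash
python3 - <<'E'
from h import *
p,R=pose(); s=state(); print(p.round(4),s["time"],s["joint_pos"].round(2))
m=p+R.apply(midtool()); print("mid",m, "n",R.apply([-.5745,0,-.8185]).round(3))
t,Rt=place(-40,np.array([.43,.02,.2])); q=rows(p,R,t,Rt)
E
```

```text
[ 0.4283 -0.339   0.2214] 7.9667 [-0.85 -0.54  2.2   0.11  0.87 -1.76]
mid [ 0.41829845 -0.33060144  0.24048625] n [ 0.002 -0.003  1.   ]
N 12 row [np.float64(1.68), np.float64(2.29), np.float64(-0.76), np.float64(-0.0), np.float64(-0.0), np.float64(-0.0)] mid [ 0.435 -0.135  0.198] end [0.44   0.0113 0.1811] err mm [ 0.1  0.3 -0.1] rot [-0.002 -0.003 -0.004]
```

jog_arm:
  moves:
    - [[4.0,1.68,2.29,-0.76,0,0,0],[4.0,1.68,2.29,-0.76,0,0,0],[4.0,1.68,2.29,-0.76,0,0,0],[4.0,1.68,2.29,-0.76,0,0,0],[4.0,1.68,2.29,-0.76,0,0,0],[4.0,1.68,2.29,-0.76,0,0,0],[4.0,1.68,2.29,-0.76,0,0,0],[4.0,1.68,2.29,-0.76,0,0,0],[4.0,1.68,2.29,-0.76,0,0,0],[4.0,1.68,2.29,-0.76,0,0,0],[4.0,1.68,2.29,-0.76,0,0,0],[4.0,1.68,2.29,-0.76,0,0,0],[4.0,0,0,0,0,0,0],[4.0,0,0,0,0,0,0]]

```text
time: 9.13
tool_pos: [0.4415, 0.0125, 0.1807]
tool_rot: [0.281, 0.328, 0.896, -0.103]
contact_force: [-1.0, -0.2, -0.7]
gripper_width: 0.505
grasp_force: 61.1
```

```bash
python3 - <<'E'
from h import *
p,R=pose(); s=state(); print(p.round(4),s["time"],s["joint_pos"].round(2),s["gripper_width"]*85.4)
m=p+R.apply(midtool()); print("mid",m, "n",R.apply([-.5745,0,-.8185]).round(3),"tooly",R.as_matrix()[:,1].round(2))
disc(p,R,("top","scene"),m+[0,0,.0025],np.array([0,0,1.]))
t,Rt=place(-40,HEAD+[0,0,.0325]); q=rows(p,R,t,Rt)
out=[]
for nm in("scene","top"):
    f=grab_frame(nm); pickle.dump(f,open(nm+"2.pkl","wb")); c=proj(f,m).astype(int); print(nm,c)
    out.append(cv2.resize(f["color"][c[1]-30:c[1]+30,c[0]-36:c[0]+36],(396,330),interpolation=2))
cv2.imwrite("pics/g3.png",np.hstack(out))
E
```

```text
[0.4415 0.0125 0.1807] 9.1333 [ 0.13 -0.67  2.35 -0.5   1.08 -0.59] 43.12737548776123
mid [0.43152888 0.02094538 0.19980027] n [ 0.004 -0.003  1.   ] tooly [ 0.65  0.76 -0.  ]
top 245 n [0.056 0.049 0.997] ang to exp 4.3 deg plane off mm -0.0 a,b pct [[-25.4, -23.9], [-0.7, -1.0], [19.6, 16.8]]
scene 40 n [0.047 0.096 0.994] ang to exp 6.1 deg plane off mm -0.4 a,b pct [[-28.2, -24.1], [-15.6, -3.9], [13.3, 26.9]]
N 5 row [np.float64(0.09), np.float64(1.91), np.float64(1.46), np.float64(-0.001), np.float64(-0.001), np.float64(-0.001)] mid [0.496 0.042 0.143] end [0.5321 0.0611 0.1183] err mm [ 0.1 -0.   0.2] rot [ 0.002 -0.     0.001]
scene [316 160]
top [313 194]
```

View pics/g3.png

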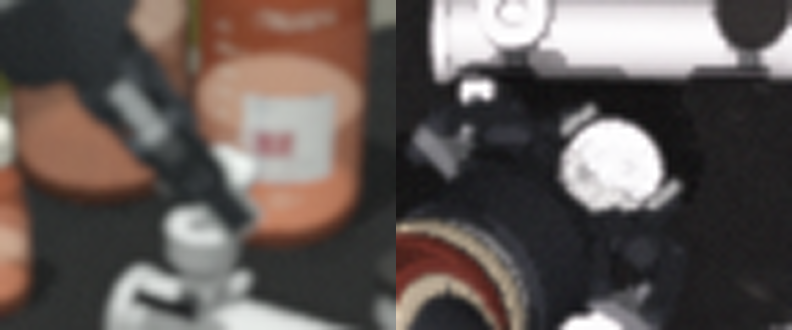

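```bash
python3 - <<'E'
from h import *
f=pickle.load(open("top2.pkl","rb")); p,R=pose(); m=p+R.apply(midtool())
g=f["color"].min(2); c=proj(f,m+[0,0,.0025]); print("pred px",c)
M=(g>120).astype(np.uint8); n_,L,st,ce=cv2.connectedComponentsWithStats(M); l=L[int(c[1]),int(c[0])]; print(st[l],ce[l])
K=cv2.morphologyEx((L==l).astype(np.uint8),cv2.MORPH_OPEN,np.ones((5,5)))
cn=max(cv2.findContours(K,0,2)[0],key=cv2.contourArea); e=cv2.fitEllipse(cn); print(e,cv2.minEnclosingCircle(cn))
w=ray(f,e[0],m[2]+.0025); print("face centre",w,"pred",m,"diff mm",(w-m)*1e3,"in tool",(R.inv().apply(w-m)*1e3).round(1), "px radius expected",f["fx"]*.023/(1.164-.2023))
hm=ray(f,(0,0),.1) 
# head bore from same picture
M=(g>120).astype(np.uint8)
E
```

```text
pred px [314.82238915 194.22386806]
[307 183  21  19 263] [315.96577947 193.65019011]
((315.9462890625, 193.90679931640625), (16.229663848876953, 18.31414222717285), 108.17498016357422) ((316.1760559082031, 194.56338500976562), 9.527475357055664)
face centre [0.4326201  0.01588606 0.2030275 ] pred [0.43176971 0.01865724 0.2005275 ] diff mm [ 0.85039254 -2.77117147  2.5       ] in tool [-3.4 -1.5 -0.7] px radius expected 9.333241419538865
```

```bash
python3 - <<'E'
from h import *
p,R=pose(); print(p)
t,Rt=place(-40,HEAD+[-.0009,.0022,.0345])
m=t+Rt.apply(midtool()); d=Ro.from_rotvec([.05,-.045,0]); Rt=d*Rt; t=m-Rt.apply(midtool())
q=rows(p,R,t,Rt,N=6)
E
```

```text
[0.44170189 0.01017145 0.18143674]
N 6 row [np.float64(0.15), np.float64(1.63), np.float64(1.2), np.float64(-0.01), np.float64(-0.001), np.float64(0.005)] mid [0.502 0.046 0.14 ] end [0.532  0.0641 0.1201] err mm [0.2 0.1 0.4] rot [-0.  0. -0.]
```

jog_arm:
  moves:
    - [[4.0,0.15,1.63,1.2,-0.01,-0.001,0.005],[4.0,0.15,1.63,1.2,-0.01,-0.001,0.005],[4.0,0.15,1.63,1.2,-0.01,-0.001,0.005],[4.0,0.15,1.63,1.2,-0.01,-0.001,0.005],[4.0,0.15,1.63,1.2,-0.01,-0.001,0.005],[4.0,0.15,1.63,1.2,-0.01,-0.001,0.005],[4.0,0,0,0,0,0,0],[4.0,0,0,0,0,0,0],[4.0,0,0,0,0,0,0]]

```text
time: 10.08
tool_pos: [0.5317, 0.0646, 0.1203]
tool_rot: [0.295, 0.335, 0.892, -0.073]
contact_force: [-0.5, 0.2, -0.2]
gripper_width: 0.504
grasp_force: 61.2
```

```bash
python3 - <<'E'
from h import *
for i in range(2): p,R=pose(); print(p, end=" "); T=grab_frame("top")
S=grab_frame("scene"); p,R=pose(); print(p); m=p+R.apply(midtool()); print("mid",m,"pinned z",m[2])
disc(p,R,("top","scene"),m+[0,0,.0025],np.array([0,0,1.]))
c=proj(T,m).astype(int)
g=T["color"].min(2); sub=cv2.resize(T["color"][c[1]-22:c[1]+22,c[0]-26:c[0]+26],(390,330),interpolation=2)
c2=proj(S,m).astype(int); sub2=cv2.resize(S["color"][c2[1]-22:c2[1]+22,c2[0]-26:c2[0]+26],(390,330),interpolation=2)
print("top",c,"scene",c2,"head px T",proj(T,HEAD),"S",proj(S,HEAD),"pred face T",proj(T,m+[0,0,.0025]),"S",proj(S,m+[0,0,.0025]))
cv2.imwrite("pics/g4.png",np.hstack([sub,sub2])); pickle.dump(T,open("top3.pkl","wb"));pickle.dump(S,open("scene3.pkl","wb"))
E
```

```text
[0.53169691 0.06463269 0.12029703] [0.53175934 0.06486588 0.12067045] [0.53187775 0.06527248 0.12094905]
mid [0.5209225  0.07274821 0.13990188] pinned z 0.139901880322022
top 202 n [-0.032 -0.002  0.999] ang to exp 1.8 deg plane off mm 0.3 a,b pct [[-27.5, -24.6], [-1.0, -1.3], [20.4, 15.2]]
scene 40 n [ 0.093 -0.085  0.992] ang to exp 7.2 deg plane off mm 0.0 a,b pct [[-27.4, -25.5], [-14.7, -7.0], [11.4, 23.9]]
top [295 163] scene [315 160] head px T [297.74602682 165.92576316] S [316.88079428 170.76312228] pred face T [295.64726211 163.52113213] S [315.6717539  159.35647747]
```

View pics/g4.png

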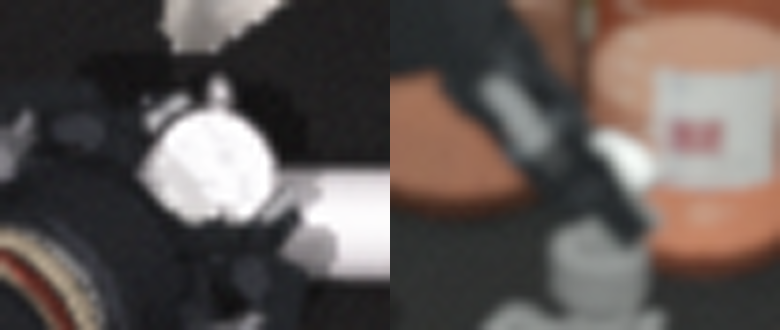

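```bash
python3 - <<'E'
from h import *
p,R=pose()
q=rows(p,R,p+[.0009,-.0012,-.018],R,N=3); rows(*q,q[0]+[0,0,-.012],R,N=6)
print(R.inv().apply([[0,0,-1],[1,0,0],[0,1,0]]).round(3))
E
```

```text
N 3 row [np.float64(0.31), np.float64(-0.05), np.float64(0.52), np.float64(0.0), np.float64(0.0), np.float64(0.0)] mid [0.532 0.065 0.109] end [0.5328 0.0645 0.1026] err mm [-0.  -0.1  0.2] rot [-0.  0.  0.]
N 6 row [np.float64(0.12), np.float64(-0.01), np.float64(0.16), np.float64(-0.0), np.float64(0.0), np.float64(0.0)] mid [0.533 0.065 0.095] end [0.5327 0.0649 0.0906] err mm [ 0.1 -0.4  0. ] rot [-0.  0.  0.]
[[ 0.576 -0.068  0.815]
 [-0.602  0.64   0.478]
 [ 0.554  0.766 -0.327]]
```

jog_arm:
  moves:
    - [[4.0,0.31,-0.05,0.52,0,0,0],[4.0,0.31,-0.05,0.52,0,0,0],[4.0,0.31,-0.05,0.52,0,0,0],[4.0,0,0,0,0,0,0],[4.0,0.12,-0.01,0.16,0,0,0],[4.0,0.12,-0.01,0.16,0,0,0],[4.0,0.12,-0.01,0.16,0,0,0],[4.0,0.12,-0.01,0.16,0,0,0],[4.0,0,0,0,0,0,0]]

```text
time: 11.08
tool_pos: [0.5337, 0.0649, 0.0945]
tool_rot: [0.296, 0.334, 0.892, -0.073]
contact_force: [5.3, -3.7, -0.9]
gripper_width: 0.502
grasp_force: 61.3
```

```bash
python3 - <<'E'
from h import *
p,R=pose(); s=state(); m=p+R.apply(midtool()); print(p,"mid",m,s["contact_force"].round(1),s["gripper_width"]*85.4)
disc(p,R,("top",),m+[0,0,.0025],np.array([0,0,1.]))
E
```

```text
[0.53373192 0.06490142 0.09451391] mid [0.5227534  0.0723736  0.11345467] [ 5.3 -3.7 -0.9] 42.86539696596566
top 191 n [-0.022 -0.004  1.   ] ang to exp 1.3 deg plane off mm 0.0 a,b pct [[-26.4, -23.8], [-1.4, -1.8], [20.3, 16.7]]
```

jog_arm:
  moves:
    - [[4.0,-0.1,0,0.07,0,0,0],[4.0,0.09,-0.01,0.12,0,0,0],[4.0,0.09,-0.01,0.12,0,0,0],[4.0,0,0,0,0,0,0]]

```text
time: 11.47
tool_pos: [0.5338, 0.0643, 0.0907]
tool_rot: [0.295, 0.334, 0.892, -0.073]
contact_force: [3.1, -1.9, -0.2]
gripper_width: 0.502
grasp_force: 61.4
```

jog_arm:
  moves:
    - [[4.0,-0.06,0,0.04,0,0,0],[4.0,0.06,-0.01,0.08,0,0,0],[4.0,0.06,0,0.08,0,0,0],[4.0,0,0,0,0,0,0]]

```text
time: 11.8
tool_pos: [0.5342, 0.0639, 0.0894]
tool_rot: [0.295, 0.334, 0.892, -0.073]
contact_force: [-3.2, 0.1, 4.8]
gripper_width: 0.511
grasp_force: 61.8
```

```bash
python3 - <<'E'
from h import *
p,R=pose(); s=state(); m=p+R.apply(midtool()); print(p,"mid",m,s["contact_force"].round(1),s["ft_torque"].round(2))
disc(p,R,("top","scene"),m+[0,0,.0025],np.array([0,0,1.]))
E
```

```text
[0.53421543 0.0639165  0.08935341] mid [0.52328084 0.07140102 0.1083147 ] [-3.2  0.1  4.8] [-0.19  0.2  -0.17]
top 193 n [0.017 0.002 1.   ] ang to exp 1.0 deg plane off mm 0.1 a,b pct [[-27.7, -25.1], [-2.7, -0.6], [19.1, 16.6]]
scene 40 n [ 0.056 -0.079  0.995] ang to exp 5.5 deg plane off mm 0.2 a,b pct [[-28.5, -22.4], [-12.8, -8.5], [10.8, 23.7]]
```

jog_arm:
  moves:
    - [[4.6,0,0,0,0,0,0],[5.0,0,0,0,0,0,0],[5.6,0,0,0,0,0,0],[6.4,0,0,0,0,0,0],[6.4,0,0,0,0,0,0],[6.4,0,0,-1.0,0,0,0],[6.4,0,0,-2.0,0,0,0],[6.4,0,0,-2.5,0,0,0],[6.4,0,0,-2.5,0,0,0],[6.4,0,0,-2.5,0,0,0],[6.4,0,0,-2.5,0,0,0],[6.4,0,0,0,0,0,0]]

```text
time: 12.9
tool_pos: [0.473, 0.1085, 0.2007]
tool_rot: [0.298, 0.334, 0.891, -0.07]
contact_force: [1.3, -1.3, 0.3]
gripper_width: 0.752
grasp_force: 0.0
```

```bash
python3 - <<'E'
from h import *
p,R=pose(); s=state(); print(p,s["contact_force"].round(1),s["joint_pos"].round(2),s["time"])
disc(p,R,("top","scene"),HEAD+[0,0,.005],np.array([0,0,1.]))
T=grab_frame("top");S=grab_frame("scene");pickle.dump(T,open("top4.pkl","wb"));pickle.dump(S,open("scene4.pkl","wb"))
for f in(T,S):
    P,u,v=world(f); m=(P[:,2]>.1)&(P[:,2]<.125)&(np.hypot(P[:,0]-.521,P[:,1]-.07)<.035); Q=P[m]
    print(m.sum(),np.median(Q,0).round(4),circ(Q[:,:2],.023)[::2])
    g=f["color"].min(2); c=proj(f,HEAD+[0,0,.005]); print(c)
out=[]
for f in(S,T):
    c=proj(f,HEAD).astype(int); out.append(cv2.resize(f["color"][max(0,c[1]-40):c[1]+40,c[0]-48:c[0]+48],(396,330),interpolation=2))
cv2.imwrite("pics/g5.png",np.hstack(out))
E
```

```text
[0.47297487 0.10851907 0.20071196] [ 1.3 -1.3  0.3] [ 0.34 -0.5   2.22 -0.56  1.09 -0.33] 12.9
top 211 n [ 0.    -0.002  1.   ] ang to exp 0.1 deg plane off mm 1.1 a,b pct [[-20.0, -20.2], [1.2, 0.9], [20.8, 21.1]]
scene 125 n [0.001 0.004 1.   ] ang to exp 0.3 deg plane off mm 0.5 a,b pct [[-19.9, -19.9], [0.1, 2.1], [21.9, 23.1]]
217 [0.521  0.0706 0.1107] (array([0.52162006, 0.0703371 ]), ((0.5216760039329529, 0.07041390985250473), 0.022831164300441742))
[297.63388919 165.55582579]
134 [0.5183 0.0686 0.1106] (array([0.5220599 , 0.07122482]), ((0.5236353278160095, 0.071398064494133), 0.025534655898809433))
[316.88482497 169.27357973]
```

View pics/g5.png

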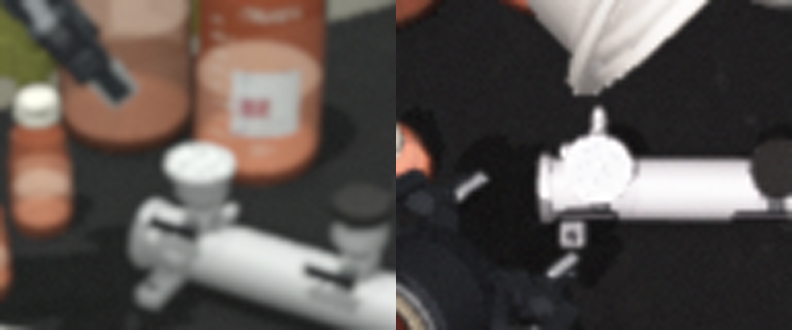

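The screen sits flat on the open head, smooth face up (left crop at about (200,160), right crop at (597,168)), and the measured tilt is under 0.3 deg. Next I'll measure the funnel and the curtain behind it.

```bash
python3 - <<'E'
from h import *
T=pickle.load(open("top4.pkl","rb"));S=grab_frame("scene");T=grab_frame("top")
for nm,f in(("S",S),("T",T)):
    for r in regions_of("funnel",f)[:2]:
        P,u,v=world(f,r["pixels"]); print(nm,r["p"],r["rect"],np.median(P,0).round(3))
    P,u,v=world(f); hsv=cv2.cvtColor(f["color"],cv2.COLOR_BGR2HSV)[v,u]
    near=np.hypot(P[:,0]-.466,P[:,1]-.36)<.075
    ol=near&(hsv[:,0]>20)&(hsv[:,0]<40)&(hsv[:,1]>80)
    nf=near&~((hsv[:,0]>20)&(hsv[:,0]<40)&(hsv[:,1]>80))
    for z0,z1 in((.02,.1),(.1,.25),(.25,.45)):
        k=ol&(P[:,2]>z0)&(P[:,2]<z1); Q=P[k]-[.466,.36,0]; an=np.degrees(np.arctan2(Q[:,1],Q[:,0])); r=np.hypot(Q[:,0],Q[:,1])
        print(nm,z0,[(a,int(1e3*np.percentile(r[abs(an-a)<5],5)),int((abs(an-a)<5).sum())) for a in range(-80,180,10) if (abs(an-a)<5).sum()>4])
    k=nf&(P[:,2]>.025)&(P[:,2]<.095); Q=P[k]; print("nonolive",k.sum(),Q.min(0).round(3),Q.max(0).round(3))
    k=nf&(P[:,2]>.072)&(P[:,2]<.092)&(hsv[:,2]>110); 
    if k.sum()>10: print("rim",k.sum(),circ(P[k][:,:2],.0265))
E
```

```text
S 0.81 [226.4, 172.3, 22.9, 31.8] [0.456 0.351 0.047]
S 0.02 [(-30, 16, 6), (-20, 18, 8), (-10, 16, 12), (0, 18, 43), (10, 20, 44), (20, 17, 22), (30, 19, 13), (40, 25, 7), (50, 28, 11), (60, 33, 16), (70, 40, 14), (80, 39, 7), (90, 34, 6), (120, 33, 111), (130, 30, 64), (140, 28, 8)]
S 0.1 [(-40, 17, 12), (-30, 17, 69), (-20, 17, 72), (-10, 16, 55), (0, 18, 126), (10, 19, 205), (20, 20, 98), (30, 22, 52), (40, 26, 81), (50, 29, 88), (60, 34, 137), (70, 39, 59), (80, 35, 42), (90, 33, 51), (100, 32, 23), (110, 30, 21), (120, 33, 479), (130, 31, 134)]
S 0.25 [(-40, 19, 7), (-30, 21, 38), (-20, 20, 52), (-10, 19, 22), (0, 21, 45), (10, 23, 113), (20, 24, 29), (30, 28, 36), (40, 31, 51), (50, 36, 71), (60, 42, 105), (70, 43, 41), (80, 38, 29), (90, 35, 40), (100, 35, 58), (110, 37, 97), (120, 42, 243)]
nonolive 378 [0.43  0.336 0.025] [0.534 0.424 0.089]
rim 102 (array([0.46794629, 0.36390464]), 19, ((0.47010353207588196, 0.3675750494003296), 0.032207053154706955))
T 0.89 [199.6, 188.2, 25.3, 17.6] [0.463 0.351 0.047]
T 0.02 [(-20, 17, 8), (-10, 17, 10), (0, 20, 29), (10, 19, 25), (20, 
[... 162 characters left out ...]
, 42), (-30, 19, 52), (-20, 18, 23), (-10, 18, 14), (0, 19, 112), (10, 20, 104), (20, 22, 108), (30, 25, 77), (40, 27, 34), (50, 29, 50), (60, 35, 65), (70, 39, 77), (80, 34, 56), (90, 32, 53), (100, 31, 60), (110, 31, 27), (120, 29, 230), (130, 29, 118)]
T 0.25 [(-40, 21, 36), (-30, 20, 120), (-20, 19, 51), (-10, 19, 67), (0, 21, 216), (10, 26, 320), (20, 26, 310), (30, 26, 49), (40, 30, 88), (50, 34, 141), (60, 39, 188), (70, 41, 188), (80, 36, 139), (90, 34, 130), (100, 33, 158), (110, 36, 170), (120, 37, 639), (130, 35, 38)]
nonolive 272 [0.429 0.335 0.025] [0.531 0.42  0.092]
rim 78 (array([0.46902665, 0.36099008]), 19, ((0.46841609477996826, 0.36342474818229675), 0.029135365039110184))
```

```bash
cat >> h.py <<'E'
FUN=np.array([.467,.361,0.])
def fpose(axis_pt,gyaw,tilt=35,s=1,off=.012):
    "axis_pt: point on the funnel axis between the pads"
    a=np.radians(gyaw); b=np.radians(tilt); g=np.array([np.cos(a),np.sin(a),0])
    z=np.sin(b)*g-np.cos(b)*np.array([0,0,1]); y=np.array([-g[1],g[0],0])*s
    return axis_pt+off*z,frame(z,y)
E
python3 - <<'E'
from h import *
p,R=pose(); print(R.as_matrix().round(2).tolist())
q0=rows(p,R,p+[0,0,.08],R,N=3)
for s in(1,-1):
    c=FUN+[0,0,.042]; t,Rt=fpose(c,58,s=s); tz=Rt.as_matrix()[:,2]
    q=rows(*q0,t-.14*tz+[0,0,.09],Rt,maxr=.095); q=rows(*q,t-.06*tz,Rt); q=rows(*q,t,Rt,N=5)
E
```

```text
[[-0.6, 0.64, 0.48], [0.55, 0.77, -0.33], [-0.57, 0.06, -0.82]]
N 3 row [np.float64(-1.53), np.float64(0.17), np.float64(-2.18), np.float64(0.0), np.float64(0.0), np.float64(0.0)] mid [0.472 0.106 0.247] end [0.4715 0.1059 0.2732] err mm [ 0.1  0.  -0.1] rot [0. 0. 0.]
N 18 row [np.float64(0.26), np.float64(1.23), np.float64(0.11), np.float64(-0.052), np.float64(0.003), np.float64(-0.079)] mid [0.49  0.225 0.255] end [0.4274 0.2991 0.2371] err mm [ 0.6 -0.3 -0.2] rot [-0.006 -0.    -0.004]
N 6 row [np.float64(0.86), np.float64(-0.0), np.float64(2.57), np.float64(-0.001), np.float64(-0.0), np.float64(-0.001)] mid [0.444 0.325 0.133] end [0.4523 0.338  0.0812] err mm [ 0.1 -0.3  0.2] rot [-0.    -0.     0.002]
N 5 row [np.float64(0.0), np.float64(-0.0), np.float64(1.19), np.float64(-0.0), np.float64(-0.0), np.float64(0.0)] mid [0.463 0.355 0.052] end [0.4704 0.3669 0.0324] err mm [ 0.2 -0.  -0.2] rot [-0.    -0.     0.002]
N 19 row [np.float64(1.19), np.float64(-0.11), np.float64(0.16), np.float64(0.003), np.float64(0.05), np.float64(0.079)] mid [0.419 0.194 0.219] end [0.4276 0.298  0.2363] err mm [0.5 0.8 0.5] rot [0.    0.002 0.003]
N 6 row [np.float64(-0.84), np.float64(-0.0), np.float64(2.57), np.float64(0.0), np.float64(0.0), np.float64(0.0)] mid [0.444 0.324 0.133] end [0.4526 0.3376 0.081 ] err mm [-0.2  0.   0.3] rot [0.    0.002 0.003]
N 5 row [np.float64(0.0), np.float64(-0.0), np.float64(1.19), np.float64(0.0), np.float64(0.0), np.float64(0.001)] mid [0.463 0.355 0.052] end [0.4707 0.3665 0.0322] err mm [-0.   0.4 -0. ] rot [ 0.     0.002 -0.002]
```

jog_arm:
  moves:
    - [[6.4,-1.53,0.17,-2.18,0,0,0],[6.4,-1.53,0.17,-2.18,0,0,0],[6.4,-1.53,0.17,-2.18,0,0,0],[7.0,1.19,-0.11,0.16,0.003,0.05,0.079],[7.0,1.19,-0.11,0.16,0.003,0.05,0.079],[7.0,1.19,-0.11,0.16,0.003,0.05,0.079],[7.0,1.19,-0.11,0.16,0.003,0.05,0.079],[7.0,1.19,-0.11,0.16,0.003,0.05,0.079],[7.0,1.19,-0.11,0.16,0.003,0.05,0.079],[7.0,1.19,-0.11,0.16,0.003,0.05,0.079],[7.0,1.19,-0.11,0.16,0.003,0.05,0.079],[7.0,1.19,-0.11,0.16,0.003,0.05,0.079],[7.0,1.19,-0.11,0.16,0.003,0.05,0.079],[7.0,1.19,-0.11,0.16,0.003,0.05,0.079],[7.0,1.19,-0.11,0.16,0.003,0.05,0.079],[7.0,1.19,-0.11,0.16,0.003,0.05,0.079],[7.0,1.19,-0.11,0.16,0.003,0.05,0.079],[7.0,1.19,-0.11,0.16,0.003,0.05,0.079],[7.0,1.19,-0.11,0.16,0.003,0.05,0.079],[7.0,1.19,-0.11,0.16,0.003,0.05,0.079]]

```text
time: 14.97
tool_pos: [0.4206, 0.2774, 0.2279]
tool_rot: [-0.099, 0.808, 0.532, 0.234]
contact_force: [0.1, 0.2, -0.5]
gripper_width: 0.821
grasp_force: 0.0
```

jog_arm:
  moves:
    - [[8.0,1.19,-0.11,0.16,0.003,0.05,0.079],[8.54,1.19,-0.11,0.16,0.003,0.05,0.079],[8.54,0,0,0,0,0,0],[8.54,0,0,0,0,0,0]]

```text
time: 15.3
tool_pos: [0.4276, 0.2978, 0.2368]
tool_rot: [-0.144, 0.833, 0.465, 0.263]
contact_force: [0.6, 0.7, -0.1]
gripper_width: 0.996
grasp_force: 0.0
```

```bash
python3 - <<'E'
from h import *
p,R=pose(); s=state(); print(p.round(4),s["time"],s["joint_pos"].round(2),s["contact_force"].round(1))
c=FUN+[0,0,.042]; t,Rt=fpose(c,58,s=-1); tz=Rt.as_matrix()[:,2]
q=rows(p,R,t-.06*tz,Rt,N=7); rows(*q,t,Rt,N=6)
E
```

```text
[0.4276 0.2978 0.2368] 15.3 [ 0.25 -0.57  2.2   0.46  1.1   0.67] [ 0.6  0.7 -0.1]
N 7 row [np.float64(-0.72), np.float64(-0.0), np.float64(2.21), np.float64(0.0), np.float64(0.0), np.float64(0.001)] mid [0.442 0.321 0.148] end [0.4528 0.3376 0.0811] err mm [-0.4  0.   0.2] rot [ 0.001  0.002 -0.002]
N 6 row [np.float64(0.0), np.float64(-0.01), np.float64(1.0), np.float64(0.0), np.float64(0.0), np.float64(-0.0)] mid [0.465 0.357 0.048] end [0.4705 0.367  0.0319] err mm [ 0.2 -0.2  0.3] rot [ 0.001  0.002 -0.002]
```

jog_arm:
  moves:
    - [[8.54,-0.72,0,2.21,0,0,0],[8.54,-0.72,0,2.21,0,0,0],[8.54,-0.72,0,2.21,0,0,0],[8.54,-0.72,0,2.21,0,0,0],[8.54,-0.72,0,2.21,0,0,0],[8.54,-0.72,0,2.21,0,0,0],[8.54,-0.72,0,2.21,0,0,0],[8.54,0,0,1.0,0,0,0],[8.54,0,0,1.0,0,0,0],[8.54,0,0,1.0,0,0,0],[8.54,0,0,0,0,0,0]]

```text
time: 16.22
tool_pos: [0.4615, 0.3529, 0.0554]
tool_rot: [-0.145, 0.833, 0.465, 0.262]
contact_force: [-0.6, 0.3, -0.5]
gripper_width: 1.0
grasp_force: 0.0
```

No contact, so I'm continuing in slowly.

jog_arm:
  moves:
    - [[8.54,0,0,1.0,0,0,0],[8.54,0,0,1.0,0,0,0],[8.54,0,0,0.9,0,0,0],[8.54,0,0,0,0,0,0],[8.54,0,0,0,0,0,0]]

```text
time: 16.63
tool_pos: [0.471, 0.367, 0.0339]
tool_rot: [-0.145, 0.833, 0.464, 0.263]
contact_force: [0.4, 0.4, 0.4]
gripper_width: 0.998
grasp_force: 0.0
```

```bash
python3 - <<'E'
from h import *
p,R=pose(); s=state(); print(p.round(4),s["time"],s["contact_force"].round(1))
c=FUN+[0,0,.042]; t,Rt=fpose(c,58,s=-1); print((R.inv().apply(t-p)*1e3).round(1))
for nm in("top","scene"):
    f=grab_frame(nm)
    for r in regions_of("funnel",f)[:1]:
        P,u,v=world(f,r["pixels"]); print(nm,r["p"],r["rect"],np.median(P,0).round(3))
        k=(P[:,2]>.072)&(P[:,2]<.09); print(circ(P[k][:,:2],.0265)[0],k.sum())
E
```

```text
[0.471  0.367  0.0339] 16.6333 [0.4 0.4 0.4]
[-1.2 -0.3  1.2]
scene 0.83 [226.9, 173.8, 19.8, 20.5] [0.451 0.347 0.037]
[0.44140286 0.32588791] 9
```

jog_arm:
  moves:
    - [[7.5,0,0,0,0,0,0],[6.6,0,0,0,0,0,0],[6.2,0,0,0,0,0,0],[5.9,0,0,0,0,0,0],[5.6,0,0,0,0,0,0],[5.3,0,0,0,0,0,0],[5.1,0,0,0,0,0,0],[4.9,0,0,0,0,0,0],[4.5,0,0,0,0,0,0],[4.0,0,0,0,0,0,0],[4.0,0,0,0,0,0,0],[4.0,0,0,0,0,0,0]]

```text
time: 17.83
tool_pos: [0.4719, 0.3674, 0.0349]
tool_rot: [-0.145, 0.833, 0.464, 0.265]
contact_force: [-1.3, -1.3, 5.7]
gripper_width: 0.568
grasp_force: 61.6
```

```bash
python3 - <<'E'
from h import *
p,R=pose(); s=state(); print(p.round(4),s["time"],s["contact_force"].round(1),s["gripper_width"]*85.4,s["grasp_force"])
rows(p,R,p+[-.01,-.016,.03],R,N=4)
print(R.inv().apply([0,0,1]).round(3))
E
```

```text
[0.4719 0.3674 0.0349] 17.8333 [-1.3 -1.3  5.7] 48.46791062084006 61.58414825536994
N 4 row [np.float64(0.05), np.float64(0.0), np.float64(-0.88), np.float64(0.0), np.float64(0.0), np.float64(0.0)] mid [0.464 0.356 0.057] end [0.462  0.3517 0.0648] err mm [-0.1 -0.3  0. ] rot [0. 0. 0.]
[ 0.575  0.005 -0.818]
```

jog_arm:
  moves:
    - [[4.0,0.2,0,-0.3,0,0,0],[4.0,0.4,0,-0.57,0,0,0],[4.0,0.57,0,-0.82,0,0,0],[4.0,0.57,0,-0.82,0,0,0],[4.0,0.57,0,-0.82,0,0,0],[4.0,0.86,0,-1.23,0,0,0],[4.0,0.86,0,-1.23,0,0,0],[4.0,0.86,0,-1.23,0,0,0],[4.0,0.86,0,-1.23,0,0,0],[4.0,0.86,0,-1.23,0,0,0],[4.0,0.86,0,-1.23,0,0,0],[4.0,0.86,0,-1.23,0,0,0],[4.0,0.86,0,-1.23,0,0,0],[4.0,0,0,0,0,0,0],[4.0,0,0,0,0,0,0]]

```text
time: 19.08
tool_pos: [0.4711, 0.3674, 0.1965]
tool_rot: [-0.144, 0.833, 0.464, 0.265]
contact_force: [-0.2, -0.4, -2.4]
gripper_width: 0.562
grasp_force: 62.0
```

```bash
cat >> h.py <<'E'
def cyl(f,c0,r=.025,zlo=-.03,zhi=.03,show=True):
    "fit axis of an upright r-radius cylinder to bright points round c0 (point on axis, mid height)"
    from scipy.optimize import least_squares
    P,u,v=world(f); hsv=cv2.cvtColor(f["color"],cv2.COLOR_BGR2HSV)[v,u]; d=P-c0
    m=(np.hypot(d[:,0],d[:,1])<.034)&(d[:,2]>zlo)&(d[:,2]<zhi)&(hsv[:,1]<60)&(hsv[:,2]>70)
    cam=-np.array(f["R"]).T@np.array(f["t"]); vd=(cam-c0)[:2]; vd/=np.linalg.norm(vd)
    m&=((d[:,:2]@vd)>.004); Q=d[m]
    def res(x): return np.hypot(Q[:,0]-x[0]-x[2]*Q[:,2],Q[:,1]-x[1]-x[3]*Q[:,2])-r
    s=least_squares(res,[0,0,0,0],loss="soft_l1",f_scale=.0015)
    print("cyl n",m.sum(),"axis off mm",(s.x[:2]*1e3).round(1),"slopes",s.x[2:].round(3),"rms",(np.sqrt(np.mean(res(s.x)**2))*1e3).round(2),"z range",Q[:,2].min().round(3),Q[:,2].max().round(3)); return s.x
E
python3 - <<'E'
from h import *
p,R=pose(); s=state(); print(p.round(4),s["time"],s["contact_force"].round(1),s["gripper_width"]*85.4,s["joint_pos"].round(2))
ax=p-.012*R.as_matrix()[:,2]; print("axis pt",ax)
for nm in("scene","top"):
    f=grab_frame(nm); pickle.dump(f,open(nm+"5.pkl","wb"))
    for r in regions_of("funnel",f)[:1]:
        P,u,v=world(f,r["pixels"]); print(nm,r["p"],r["rect"],np.median(P,0).round(3),np.percentile(P[:,2],(1,5,95,99)).round(3))
    try: cyl(f,ax,zlo=-.028,zhi=.03)
    except Exception as e: print(e)
E
```

```text
[0.4711 0.3674 0.1965] 19.0833 [-0.2 -0.4 -2.4] 48.01474067450737 [ 0.38 -0.32  2.1   0.45  0.9   0.73]
axis pt [0.46741227 0.36153573 0.20628998]
scene 0.78 [220.7, 129.1, 19.6, 20.9] [0.452 0.346 0.194] [0.163 0.166 0.232 0.239]
cyl n 265 axis off mm [-0.   4.1] slopes [-0.031 -0.05 ] rms 2.86 z range -0.028 0.029
top 0.67 [172.4, 175.6, 22.7, 16.4] [0.475 0.382 0.218] [0.172 0.178 0.24  0.325]
cyl n 5 axis off mm [50.7  9.1] slopes [-0.399 -0.979] rms 0.86 z range 0.015 0.029
```

```bash
cat >> h.py <<'E'
SCR=np.array([.5218,.0702])
# funnel axis/foot in the tool frame, from the grip
RG=Ro.from_quat(np.array([.833,.464,.265,-.145])); AT=RG.inv().apply(np.array([.467,.361,0])-np.array([.4719,.3674,.0349]))
def foot(p,R): return p+R.apply(AT)
def fgoal(footpos,gyaw):
    _,R=fpose(np.zeros(3),gyaw,s=-1); return np.asarray(footpos)-R.apply(AT),R
E
python3 - <<'E'
from h import *
p,R=pose(); print("foot",foot(p,R), "funnel z",R.apply(RG.inv().apply([0,0,1])).round(3))
for g in(15,35):
    t,Rt=fgoal([*SCR,.185],g); Rt=Ro.from_rotvec([0,0,np.radians(g-58)])*RG; t=np.array([*SCR,.185])-Rt.apply(AT); q=rows(p,R,t,Rt,N=18)
E
```

```text
foot [0.46472062 0.36037262 0.15795805] funnel z [0.004 0.003 1.   ]
N 18 row [np.float64(-0.54), np.float64(1.54), np.float64(-0.56), np.float64(-0.024), np.float64(0.0), np.float64(0.034)] mid [0.531 0.208 0.208] end [0.5301 0.0708 0.2208] err mm [-0.4  0.7 -0.9] rot [0.    0.002 0.002]
N 18 row [np.float64(-0.72), np.float64(1.35), np.float64(-0.68), np.float64(-0.013), np.float64(0.0), np.float64(0.018)] mid [0.517 0.207 0.208] end [0.5285 0.0746 0.2202] err mm [ 0.3 -0.4 -0.3] rot [0.002 0.003 0.004]
```

```bash
python3 - <<'E'
from h import *
for i in range(8):
    s=state(); print(s["time"],s["tool_pos"].round(4),s["joint_pos"].round(4)); grab_frame("top")
E
```

```text
19.2833 [0.4698 0.3669 0.1928] [ 0.375  -0.3184  2.0994  0.449   0.9011  0.7309]
19.3333 [0.4698 0.3669 0.1929] [ 0.375  -0.3183  2.0993  0.4491  0.901   0.7309]
19.3833 [0.47   0.367  0.1931] [ 0.375  -0.3182  2.099   0.4491  0.9009  0.7309]
19.4333 [0.4701 0.367  0.1933] [ 0.375  -0.3183  2.0987  0.4491  0.9009  0.7309]
19.4833 [0.4702 0.3671 0.1936] [ 0.375  -0.3185  2.0984  0.4492  0.9009  0.7309]
19.5333 [0.4704 0.3671 0.1938] [ 0.375  -0.3185  2.0981  0.4492  0.9009  0.7309]
19.5833 [0.4704 0.3672 0.1941] [ 0.375  -0.3187  2.0979  0.4492  0.9009  0.7309]
19.6333 [0.4705 0.3672 0.1942] [ 0.375  -0.3188  2.0978  0.4492  0.9009  0.7309]
```

jog_arm:
  moves:
    - [[4.0,-0.36,0.67,-0.34,-0.007,0,0.009],[4.0,-0.72,1.35,-0.68,-0.013,0,0.018],[4.0,-0.72,1.35,-0.68,-0.013,0,0.018],[4.0,-0.72,1.35,-0.68,-0.013,0,0.018],[4.0,-0.72,1.35,-0.68,-0.013,0,0.018],[4.0,-0.72,1.35,-0.68,-0.013,0,0.018],[4.0,-0.72,1.35,-0.68,-0.013,0,0.018],[4.0,-0.72,1.35,-0.68,-0.013,0,0.018],[4.0,-0.72,1.35,-0.68,-0.013,0,0.018],[4.0,-0.72,1.35,-0.68,-0.013,0,0.018],[4.0,-0.72,1.35,-0.68,-0.013,0,0.018],[4.0,-0.72,1.35,-0.68,-0.013,0,0.018],[4.0,-0.72,1.35,-0.68,-0.013,0,0.018],[4.0,-0.72,1.35,-0.68,-0.013,0,0.018],[4.0,-0.72,1.35,-0.68,-0.013,0,0.018],[4.0,-0.72,1.35,-0.68,-0.013,0,0.018],[4.0,-0.72,1.35,-0.68,-0.013,0,0.018],[4.0,-0.72,1.35,-0.68,-0.013,0,0.018],[4.0,-0.36,0.67,-0.34,-0.007,0,0.009]]

```text
time: 21.27
tool_pos: [0.5292, 0.073, 0.2223]
tool_rot: [-0.086, 0.908, 0.289, 0.29]
contact_force: [0.4, -0.1, -1.5]
gripper_width: 0.562
grasp_force: 62.1
```

jog_arm:
  moves:
    - [[4.0,0,0,0,0,0,0],[4.0,0,0,0,0,0,0],[4.0,0,0,0,0,0,0],[4.0,0,0,0,0,0,0],[4.0,0,0,0,0,0,0],[4.0,0,0,0,0,0,0],[4.0,0,0,0,0,0,0],[4.0,0,0,0,0,0,0],[4.0,0,0,0,0,0,0],[4.0,0,0,0,0,0,0],[4.0,0,0,0,0,0,0],[4.0,0,0,0,0,0,0]]

```text
time: 22.27
tool_pos: [0.529, 0.0749, 0.2218]
tool_rot: [-0.087, 0.908, 0.29, 0.289]
contact_force: [0.2, -0.1, -2.8]
gripper_width: 0.562
grasp_force: 62.1
```

```bash
python3 - <<'E'
from h import *
p,R=pose(); s=state(); F=foot(p,R); print(p.round(4),s["time"],s["contact_force"].round(1),s["gripper_width"]*85.4)
print("foot",F,"funnel z",R.apply(RG.inv().apply([0,0,1])).round(3))
for nm in("scene","top"):
    f=grab_frame(nm); pickle.dump(f,open(nm+"6.pkl","wb"))
    for r in regions_of("funnel",f)[:1]:
        P,u,v=world(f,r["pixels"]); print(nm,r["p"],r["rect"],np.median(P,0).round(3),np.percentile(P[:,2],(1,5,95,99)).round(3))
        k=(P[:,2]>F[2]+.073)&(P[:,2]<F[2]+.086); print("rim",k.sum(),circ(P[k][:,:2],.0265) if k.sum()>8 else "")
    try: cyl(f,F+[0,0,.04],zlo=-.03,zhi=.034)
    except Exception as e: print(e)
    print("px mouth",proj(f,F+[0,0,.08]),"foot",proj(f,F))
p,R=pose(); print(p)
E
```

```text
[0.529  0.0749 0.2218] 22.2667 [ 0.2 -0.1 -2.8] 47.98396397094768
foot [0.52212907 0.07079115 0.18694168] funnel z [-0.003  0.004  1.   ]
scene 0.83 [315.3, 135.9, 21.4, 28.6] [0.504 0.06  0.223] [0.096 0.19  0.261 0.278]
rim 20 (array([0.49145775, 0.04272258]), 6, ((0.49409687519073486, 0.05365491658449173), 0.024030661210417747))
cyl n 389 axis off mm [2.6 2.1] slopes [0.003 0.003] rms 2.57 z range -0.03 0.034
px mouth [316.58691023 118.57389571] foot [316.5253924  145.32447985]
top 0.74 [293.9, 151.6, 25.9, 19.8] [0.536 0.087 0.246] [0.194 0.202 0.269 0.27 ]
rim 47 (array([0.52092917, 0.0709823 ]), 16, ((0.5238653421401978, 0.07179811596870422), 0.025721509009599686))
cyl n 11 axis off mm [11.9 16.8] slopes [-0.319 -0.277] rms 1.74 z range 0.012 0.034
px mouth [292.93928043 151.90966116] foot [295.25850682 159.41204959]
[0.5290178  0.07490144 0.22183158]
```

```bash
python3 - <<'E'
from h import *
F=np.array([.5221,.0708,.1869])
f=pickle.load(open("scene6.pkl","rb")); g=f["color"].astype(int)
for zz in (.0,.004,.012,.02,.03,.05,.06,.07,.078):
    c=proj(f,F+[0,0,zz]); row=int(round(c[1])); 
    seg=g[row,300:334].min(1); print(zz,row,round(c[0],1),seg.tolist())
d=f["depth"]; print((d[138,300:334]*1000).astype(int).tolist()); print((d[146,300:334]*1000).astype(int).tolist())
f=pickle.load(open("top6.pkl","rb")); c=proj(f,F+[0,0,.08]).astype(int)
print(c); print(f["color"][c[1]-13:c[1]+14,c[0]-14:c[0]+16].min(2))
E
```

```text
0.0 145 316.5 [75, 74, 74, 74, 74, 77, 90, 109, 124, 130, 136, 138, 138, 137, 137, 139, 139, 139, 138, 139, 140, 140, 138, 134, 130, 126, 124, 126, 127, 127, 127, 127, 126, 127]
0.004 144 316.5 [75, 74, 73, 72, 72, 75, 94, 117, 128, 130, 129, 129, 131, 129, 129, 130, 131, 130, 130, 131, 131, 131, 132, 132, 134, 130, 124, 126, 127, 127, 127, 128, 127, 128]
0.012 141 316.5 [75, 74, 73, 71, 72, 74, 86, 105, 114, 118, 121, 124, 126, 127, 128, 130, 130, 130, 130, 130, 127, 124, 122, 118, 116, 114, 118, 121, 122, 124, 124, 125, 125, 123]
0.02 139 316.5 [93, 92, 88, 84, 83, 80, 84, 96, 112, 117, 120, 124, 125, 127, 127, 128, 129, 130, 130, 129, 127, 125, 122, 119, 113, 99, 82, 75, 76, 78, 79, 80, 80, 77]
0.03 136 316.5 [135, 135, 134, 132, 132, 131, 125, 117, 115, 117, 121, 123, 125, 126, 127, 129, 129, 129, 129, 129, 128, 126, 123, 119, 114, 95, 69, 54, 52, 54, 55, 59, 62, 59]
0.05 129 316.6 [125, 123, 99, 64, 45, 56, 78, 90, 98, 111, 119, 123, 125, 125, 126, 128, 128, 130, 129, 129, 128, 125, 123, 119, 113, 97, 84, 92, 90, 70, 51, 47, 49, 51]
0.06 125 316.6 [46, 54, 64, 67, 62, 51, 42, 36
[... 3518 characters left out ...]
 65  68 106 195 183 184
  199 169 122  62  37  37  35  38  35  32  36  34]
 [ 34  31  30  46 103 160 170 149 200 225 213 175 146 141 163 188 201 172
  177 123  63  40  35  38  37  36  37  35  35  34]
 [ 32  31  35  37  58 125 165 155 115 173 238 236 188 134 142 144 159 155
  120  63  41  36  36  36  38  36  38  35  35  36]
 [ 34  33  35  40  43  66 130 109  59  71 101 101  77  56  60  77  98  81
   55  40  35  35  37  35  36  36  37  38  35  41]
 [ 33  33  34  49  57  45  58  49  36  34  38  41  39  37  36  40  44  42
   36  37  35  37  38  37  35  35  36  39  49  54]
 [ 31  35  33  34  36  34  40  36  31  34  35  36  37  38  33  37  36  34
   36  36  36  35  37  36  37  39  40  52  56  58]]
```

```bash
python3 - <<'E'
from h import *
p,R=pose(); F=foot(p,R); print(F); rows(p,R,p+[-.0023,-.0013,.130-F[2]],R,N=6)
E
```

```text
[0.52212286 0.07077158 0.18692622]
N 6 row [np.float64(-0.58), np.float64(-0.01), np.float64(0.75), np.float64(0.0), np.float64(0.0), np.float64(0.0)] mid [0.528 0.074 0.184] end [0.5269 0.0735 0.165 ] err mm [-0.2  0.1 -0.1] rot [0. 0. 0.]
```

jog_arm:
  moves:
    - [[4.0,-0.29,0,0.38,0,0,0],[4.0,-0.58,-0.01,0.75,0,0,0],[4.0,-0.58,-0.01,0.75,0,0,0],[4.0,-0.58,-0.01,0.75,0,0,0],[4.0,-0.58,-0.01,0.75,0,0,0],[4.0,-0.58,-0.01,0.75,0,0,0],[4.0,-0.29,0,0.37,0,0,0],[4.0,0,0,0,0,0,0],[4.0,0,0,0,0,0,0],[4.0,0,0,0,0,0,0],[4.0,0,0,0,0,0,0],[4.0,0,0,0,0,0,0],[4.0,0,0,0,0,0,0],[4.0,0,0,0,0,0,0],[4.0,0,0,0,0,0,0],[4.0,0,0,0,0,0,0],[4.0,0,0,0,0,0,0]]

```text
time: 23.88
tool_pos: [0.527, 0.0735, 0.165]
tool_rot: [-0.087, 0.908, 0.29, 0.289]
contact_force: [-0.4, -0.0, -1.5]
gripper_width: 0.568
grasp_force: 62.1
```

```bash
python3 - <<'E'
from h import *
p,R=pose(); s=state(); F=foot(p,R)+[.0018,.0008,0]; print("foot",F,s["time"],s["contact_force"].round(1),"z",R.apply(RG.inv().apply([0,0,1])).round(3))
f=grab_frame("scene"); cyl(f,F+[0,0,.035],zlo=-.024,zhi=.03)
print("screen mid col",proj(f,[*SCR,.11]),"foot",proj(f,F),proj(f,F+[0,0,.078]))
g=f["color"]; r0=int(proj(f,F)[1])
np.set_printoptions(linewidth=250)
print(r0,g[r0-14:r0+20,302:334].min(2))
# front-most points: skirt front lower edge and screen front edge
v0=(-np.array(f["R"]).T@np.array(f["t"])-F)[:2];v0/=np.linalg.norm(v0)
print("front skirt edge px",proj(f,F+[*(v0*.027),0]),"front screen top edge",proj(f,[*(SCR+v0*.023),.11]),"screen bottom",proj(f,[*(SCR+v0*.023),.105]))
t=grab_frame("top"); P,u,v=world(t); k=(np.hypot(P[:,0]-F[0],P[:,1]-F[1])<.031)&(P[:,2]>F[2]+.07)&(P[:,2]<F[2]+.092)&(t["color"].min(2)[v,u]>140); print("rim",k.sum(),P[k].mean(0),circ(P[k][:,:2],.0265))
E
```

```text
foot [0.52187412 0.07014089 0.1301191 ] 23.8833 [-0.4 -0.  -1.5] z [-0.003  0.004  1.   ]
cyl n 312 axis off mm [1.  1.4] slopes [-0.003 -0.01 ] rms 2.32 z range -0.024 0.03
screen mid col [316.60026202 169.27450236] foot [316.64531294 163.20169513] [316.70505774 138.54103573]
163 [[ 78  57  45 ... 170 186 189]
 [ 78  60  51 ... 179 190 191]
 [ 77  59  56 ... 185 192 191]
 ...
 [147 188 205 ...  49  49  48]
 [187 209 204 ...  49  48  48]
 [208 208 177 ...  49  49  48]]
front skirt edge px [316.63336444 168.34016573] front screen top edge [316.58966596 173.69295233] screen bottom [316.58633423 175.19521814]
rim 101 [0.52538115 0.07164259 0.20980747] (array([0.52196091, 0.07015017]), 20, ((0.5206897258758545, 0.06920811533927917), 0.028114378452301025))
```

```bash
python3 - <<'E'
from h import *
f=grab_frame("scene"); g=f["color"].min(2).astype(int)
for r in range(158,182): print(r,g[r,303:332].tolist())
P,u,v=world(f)
for r in range(160,178):
    k=(v==r)&(abs(u-316)<=3); print(r,P[k].mean(0).round(4), end=" ; ")
E
```

```text
158 [84, 84, 83, 85, 96, 109, 117, 120, 123, 126, 127, 127, 128, 130, 130, 130, 130, 128, 126, 122, 120, 125, 143, 159, 159, 157, 157, 157, 155]
159 [83, 83, 84, 90, 100, 111, 118, 119, 123, 126, 128, 128, 129, 129, 131, 131, 129, 129, 125, 123, 118, 125, 147, 168, 178, 179, 181, 180, 178]
160 [84, 83, 84, 95, 107, 115, 118, 121, 123, 126, 127, 127, 129, 131, 131, 131, 129, 128, 126, 122, 119, 123, 139, 162, 178, 186, 187, 187, 184]
161 [84, 81, 84, 95, 112, 121, 121, 121, 125, 126, 127, 127, 128, 131, 129, 130, 130, 127, 125, 123, 122, 127, 139, 156, 173, 182, 185, 184, 181]
162 [80, 76, 74, 85, 110, 125, 128, 126, 127, 127, 128, 128, 129, 130, 129, 129, 130, 128, 127, 126, 128, 133, 137, 146, 161, 170, 174, 173, 172]
163 [61, 57, 54, 69, 99, 122, 130, 132, 134, 134, 132, 133, 133, 133, 134, 135, 136, 135, 133, 134, 134, 131, 124, 122, 129, 137, 141, 142, 142]
164 [42, 38, 39, 55, 85, 110, 126, 133, 138, 138, 141, 143, 143, 142, 143, 143, 144, 143, 140, 137, 131, 121, 110, 102, 104, 109, 115, 118, 118]
165 [33, 33, 35, 44, 67, 94, 114, 127, 133, 136, 140, 144, 147, 147, 147, 146, 14
[... 2102 characters left out ...]
 147, 102, 61, 49, 49, 50, 49, 48]
181 [209, 204, 195, 202, 210, 203, 175, 149, 136, 131, 134, 135, 134, 135, 135, 137, 137, 136, 146, 170, 179, 155, 105, 62, 50, 48, 49, 49, 49]
160 [0.501  0.0606 0.1544] ; 161 [0.5014 0.0608 0.1509] ; 162 [0.5005 0.0603 0.1484] ; 163 [0.5015 0.0609 0.1444] ; 164 [0.5024 0.0614 0.1406] ; 165 [0.4994 0.0597 0.1395] ; 166 [0.5    0.06   0.1359] ; 167 [0.4985 0.0591 0.1337] ; 168 [0.5265 0.0748 0.1103] ; 169 [0.5224 0.0725 0.1099] ; 170 [0.5166 0.0693 0.1107] ; 171 [0.5139 0.0677 0.1094] ; 172 [0.5066 0.0636 0.1114] ; 173 [0.5035 0.0619 0.1104] ; 174 [0.503  0.0616 0.1074] ; 175 [0.5087 0.0648 0.0998] ; 176 [0.509  0.065  0.0962] ; 177 [0.5084 0.0647 0.0933] ;
```

jog_arm:
  moves:
    - [[4.0,-0.06,0,0.08,0,0,0],[4.0,-0.11,0,0.16,0,0,0],[4.0,-0.11,0,0.16,0,0,0],[4.0,-0.11,0,0.16,0,0,0],[4.0,-0.11,0,0.16,0,0,0],[4.0,-0.11,0,0.16,0,0,0],[4.0,-0.07,0,0.1,0,0,0],[4.0,0,0,0,0,0,0],[4.0,0,0,0,0,0,0],[4.0,0,0,0,0,0,0],[4.0,0,0,0,0,0,0],[4.0,0,0,0,0,0,0],[4.0,0,0,0,0,0,0],[4.0,0,0,0,0,0,0],[4.0,0,0,0,0,0,0],[4.0,0,0,0,0,0,0],[4.0,0,0,0,0,0,0],[4.0,0,0,0,0,0,0],[4.0,0,0,0,0,0,0],[4.0,0,0,0,0,0,0]]

```text
time: 25.7
tool_pos: [0.5271, 0.0734, 0.1531]
tool_rot: [-0.087, 0.908, 0.29, 0.289]
contact_force: [1.2, 1.2, -1.6]
gripper_width: 0.572
grasp_force: 62.1
```

```bash
python3 - <<'E'
from h import *
p,R=pose(); s=state(); F=foot(p,R)+[.0018,.0008,0]; print("foot",F,s["time"],s["contact_force"].round(1),s["joint_vel"].round(4))
f=grab_frame("scene"); cyl(f,F+[0,0,.035],zlo=-.024,zhi=.03)
P,u,v=world(f)
for r in range(166,178):
    k=(v==r)&(abs(u-316)<=3); print(r,P[k].mean(0).round(4),f["color"][r,316].min())
t=grab_frame("top"); P,u,v=world(t); k=(np.hypot(P[:,0]-F[0],P[:,1]-F[1])<.031)&(P[:,2]>F[2]+.07)&(P[:,2]<F[2]+.092)&(t["color"].min(2)[v,u]>140); print("rim",k.sum(),P[k].mean(0),circ(P[k][:,:2],.0265))
print(proj(f,F+[-.0235,-.0132,0]))
E
```

```text
foot [0.5219986  0.07009105 0.1181475 ] 25.7 [ 1.2  1.2 -1.6] [ 0.0014  0.0016 -0.0004  0.001   0.0004  0.0001]
cyl n 306 axis off mm [0.9 1.5] slopes [ 0.007 -0.017] rms 2.37 z range -0.024 0.03
166 [0.5004 0.0602 0.1355] 130
167 [0.5028 0.0616 0.1306] 138
168 [0.5001 0.06   0.1293] 149
169 [0.4998 0.0599 0.1262] 146
170 [0.4991 0.0595 0.1235] 139
171 [0.5001 0.06   0.1195] 148
172 [0.5078 0.0643 0.1105] 163
173 [0.5036 0.062  0.1103] 158
174 [0.5017 0.0609 0.1084] 140
175 [0.5083 0.0646 0.1001] 131
176 [0.5093 0.0641 0.0963] 131
177 [0.5082 0.0645 0.0935] 132
rim 102 [0.52490879 0.07164463 0.19811513] (array([0.52139887, 0.0701005 ]), 21, ((0.5220177173614502, 0.0697706788778305), 0.027119485661387444))
[316.70660093 171.97594368]
```

```bash
python3 -c "
from plant import *
print(state()['tool_pos'],state()['gripper_width']); print(job_done())"
```

```text
[0.52711039 0.07340892 0.15308312] 0.5639271621298351
the job is handed in; nothing more can be done
None
```

The job is handed in, with no verdict reported: by camera the screen sits flat in the open head, smooth face up and released, and the gripper holds the funnel upright and still about 8 mm above it, centred to within about 1.5 mm.

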